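# Clamp a sandal sole in the nailing jig with its cam lock

## Task

A wooden sandal sole lies loose in the nailing jig; clamp it for nailing, only pushing with the fingers and never pinching or lifting anything. Swing the cam lever all the way round to its other stop so that the low side of the cam faces the slide's side roller, push the heel slide forward by its round pad until it stops with the sole held between the heel cradle and the toe rollers, then swing the lever all the way back so that the cam locks behind that roller. Leave the other things on the bench alone.

Things in the scene. Friction and masses are not known exactly. Their poses are not given: they have to be found in the camera images.
- jig: Nailing jig, fixed to the bench: green base plate 460 x 112 x 14 mm. Origin under the centre of the base, on the bench; +x is 'forward' (from heel slide to toe rollers), +y left of that. The cam stands on a green ear on the right (-y), reaching 120 mm from the centre line. Tops above the bench: lever grip 100, pad 88, toe rollers 79, heel cradle 68 mm; the rest is below 63 mm.
- seat (a point): Point fixed in the jig, on top of the cork sole bed 30 mm above the bench: the sole's origin is here when the sole stands home against both toe rollers. Axes as the jig's.
- push_pad (a point): Centre of the rear face of the round black palm pad (44 mm diameter, facing backwards, jig -x) at the rear of the heel slide, on the jig's centre line, 66 mm above the bench; moves with the slide. Push it forward: 3 to 6 N move the slide and sole, about 10 N at the end seats the sole squarely.
- heel_slide (a joint): Travel of the heel slide (steel carriage 90 x 76 mm) along jig +x in m: 0 fully back, about 0.075 when its heel cradle has pushed the sole home on the toe rollers. 3 N friction, no spring: stays where left. With the cam's high lobe towards it, its side roller (12 mm) strikes the lobe at about 0.017. It must be home, side roller past the cam, before the lever can swing back.
- cam (a joint): Cam angle in rad, anticlockwise from above: 0 is the stop with the high lobe towards the slide (locked; the lever points backwards, at -165 degrees from jig +x), 2.62 the other stop, low side towards the slide (free; lever forwards, -15 degrees). It sweeps round the outside (jig -y side). 0.12 N m friction, no spring: stays where left. The roller clears the cam from about 2.4 up; locked below 0.2.
- cam_pivot (a point): Centre of the cam's pivot, 50 mm above the bench, 104 mm behind and 74 mm to the right of the jig's origin; the lever turns about the vertical through it.
- lever_grip (a point): Middle of the upright round black grip at the end of the cam lever: 22 mm diameter, from 53 to 100 mm above the bench, this point 77 mm above the bench, 72 mm from the pivot axis. The lever bar below it is 16 mm wide and its top is 53 mm above the bench. Push the grip sideways.
- sole: The loose wooden sole on the jig's bed: 210 mm long, 82 mm wide at the ball, 31 mm thick at the heel, 22 mm at the front, about 0.22 kg. Origin under its centre, +x towards its toe. It starts 4 to 14 mm short of the toe rollers and slightly askew; the two free rollers of the heel cradle slide it along the bed and straighten it between the two free toe rollers.
- spare_sole: Bystander: a second wooden sole of the same size, lying on the bench on the far side of the jig. Origin under its centre.
- hammer: Bystander: hammer, 270 mm long, head 26 mm high, lying on the bench across the line of the jig, some 75 to 100 mm behind its rear end.
- nail_tray: Bystander: open steel tray of nails, 75 x 100 x 28 mm, beside the front half of the jig on the cam's side. Origin under its centre.
- shoe_last: Bystander: wooden shoe last, 230 mm long, 100 mm high, standing on its sole.
- glue_jar: Bystander: closed jar, 72 mm diameter, 85 mm high. Origin under its centre.
- brush: Bystander: glue brush, 190 mm, lying on the bench beyond the lever.
- screwdriver: Bystander: screwdriver, 190 mm, lying on the bench.
Mind the look-alikes: they are no part of the job. What is shaped like the sole but blue, orange or turquoise is not meant.

How it is judged:
On the way, in this order (a step that is already met when the one before it is completed fails the run):
1. the cam is turned to its low point while the heel slide is still back (value of joint cam above 2.4 rad and value of joint heel_slide below 0.03 m), for 0.2 s.
2. the heel slide is pushed home with the cam low, the sole against the toe rollers (value of joint cam above 2.3 rad and value of joint heel_slide above 0.0725 m and horizontal distance between sole and seat below 0.004 m), for 0.2 s.
3. the cam is turned back to its high point behind the roller (value of joint cam below 0.2 rad and value of joint heel_slide above 0.0715 m), for 0.2 s.
At the end, for the whole second after the job is handed in: The cam is back at its locked stop (within 0.2 rad), the heel slide is home (beyond 0.0715 m), and the sole lies flat and still on the bed within 4 mm and 0.06 rad of its seat (all of step 3 and horizontal distance between sole and seat below 0.004 m and angle between the x axis of sole and the x axis of jig, either way round below 0.06 rad and z of sole in the frame of seat below 0.004 m and linear speed of sole below 0.01 m/s); the robot touches nothing.
It fails at once if the sole is lifted off the bed (z of sole in the frame of seat above 0.012 m).
It fails at once if a bystander close to the jig (spare sole, hammer, nail tray or brush) is moved or lifted by more than 30 mm (distance of any of spare_sole, hammer, nail_tray, brush from where it was at the start of the episode above 0.03 m).
It fails at once if another bystander (shoe last, glue jar or screwdriver) is moved or lifted by more than 30 mm (distance of any of shoe_last, glue_jar, screwdriver from where it was at the start of the episode above 0.03 m).
It fails at once if the lever grip is pinched between the fingers (horizontal distance between the grasp point and lever_grip below 0.011 m and height (world z) of the grasp point below 0.112 m).
It fails at once if the pad of the heel slide is pinched between the fingers (x of the grasp point in the frame of push_pad between 0.003 and 0.02 m and y of the grasp point in the frame of push_pad between -0.012 and 0.012 m and height (world z) of the grasp point below 0.095 m).
It also fails if it takes over 64 s, if anything falls off the work surface, if the arm or the gripper's body presses on something with over 40 N, if the wrist force passes 120 N, or if a joint passes its speed limit or range.

## Robot

A 6-joint arm with a two-finger parallel gripper is mounted at the origin on the work surface. World frame = base frame: x ahead of the robot, y to its left, z up, the work surface at z = 0. Lengths are in m, angles in rad, forces in N, time in s.
With the tool pointing down it reaches from about 0.25 to 0.725 m from the base axis. Payload 4 kg.
Tool frame: the origin (TCP) lies at the very end of the fingers, on their centre line; the grasp point (between the pads) lies 19 mm behind it; x points along the fingers, z is the direction in which the jaws open and shut, and the axes are right-handed (so a half turn about x gives the same grasp; the last joint's range is limited). The gripper opens to 85 mm and grips with 20 to 120 N. Pads are 22 mm wide; open, the fingers measure 114 mm over their backs; the gripper's body (76 mm by 85 mm) begins 54 mm behind the grasp point. The pads swing forward as they close: fully open they stand 13 mm farther back than shut.
Start: joints at [-1.339, 0.241, 0.005, 1.335, 0, 1.571], TCP at [0.115, -0.487, 0.231] pointing down, gripper open.
Joint ranges: [-2.72, 2.72], [-1.05, 1.87], [-1.09, 1.28], [-1.99, 2.15], [-1.42, 1.44], [-3.14, 3.14]. Speed limits (rad/s): [2.79, 2.79, 3.14, 3.14, 3.14, 3.14].

## Interface

Orientations are given as a unit quaternion [x, y, z, w].
In Python, from workcell import bot gives the robot as it stands.
- The arm moves only by the tool step_arm, never from a script. Its argument "series" is a list of rows, each an object of numbers: "x", "y", "z": the shift along the world's x, y, z in cm; "twist": the turn about the world's z in degrees; "jaw": the finger opening in cm, from 0 to 8.54. In form: [{"x": .., "y": .., "z": .., "twist": .., "jaw": ..}, ...]. A call has 1 to 10 rows; each row is the pose to reach, as a shift and turn from the pose measured when the call began; what a row does not reach only later rows make up. A row lasts 1/12 s, in which the tool goes at most 41.7 mm and 7.16 degrees, less where a joint would pass 70% of its speed; a pose out of reach is approached as far as the arm can. A call with a gripper value outside its range is refused whole. The fingers move at their own pace and stop on an object; the grip force is fixed at half the most. Time passes only in rows, so rows that repeat a pose let the fingers close. It gives the time, the measured TCP pose, the force and the opening at its end, in the units of the state.
- bot.get_obs(): the state, without advancing time (a new reading comes with each control period).
- bot.camera(name): name is "scene" or "top" or "wrist"; returns (picture, depth): 420x560x3 uint8, red, green, blue; 420x560 float32, m along the optical axis (not along the pixel's ray), 0 where there is no reading.
- bot.camera_info(name): a dict with "camera_matrix" (3x3 intrinsics, pixels), "D" ([k1, k2, p1, p2, k3] as OpenCV has them; the pictures are not rectified), "R" (3x3) and "t" (3): a world point X has camera coordinates R X + t; the wrist camera has in their place "mount" (4x4, takes a point from camera to tool coordinates, whose origin is the TCP and whose axes are the tool frame's). Camera axes: x right, y down, z forward; pixel columns grow to the right and rows downward; lengths in m; the calibration is good to about 2 mm. A picture is of the moment at which its call begins: read the wrist's pose just before it. camera_info takes no time and is no camera call.
- bot.job_done(): hands the job in, once; it reports no verdict.
The state is a dict: "clock": time; "joint_pos": joint angles; "joint_vel": joint speeds; "tau": joint torques, N m; "eef_pos": TCP position; "tool_rot": TCP orientation; "ft_force": force on the tool from outside, world axes, zero at the start; "ft_torque": the same for the moment, N m; "grip_width": finger opening in m.
Only numpy, scipy, OpenCV 4.12 (cv2) and the standard library are available. Lean on these libraries where they do the work, as an engineer would, in place of code of your own. Each camera call takes 0.05 s, during which the arm holds its last target.

## Working session

There is one attempt and no reset: what is moved stays moved. The work goes in short steps, Python scripts to look and compute and a tool call to move; the robot and the scene stay as the last step left them, time stands still between calls to the robot, and variables do not carry over. Pictures are saved under pics/ and viewed, and the job is handed in when it is done.

Besides the shell and the picture viewer there is one more tool, called as name(argument=value, ...) on one line, values as JSON. step_arm: Moves the arm, as the interface text tells. Its arguments: {"type":"object","properties":{"series":{"type":"array","items":{"type":"object","properties":{"x":{"type":"number"},"y":{"type":"number"},"z":{"type":"number"},"twist":{"type":"number"},"jaw":{"type":"number"}}}}},"required":["series"]}

```bash
mkdir -p pics; python3 - <<'E'
from workcell import bot
import cv2
print(bot.get_obs())
for n in ("top","scene"):
    p,d=bot.camera(n); cv2.imwrite(f"pics/{n}0.png",p[:,:,::-1])
    import numpy as np; np.save(f"{n}_d.npy",d); print(bot.camera_info(n))
print(bot.camera_info("wrist"))
E
```

```text
{'clock': 0.0, 'joint_pos': array([-1.33902814e+00,  2.41394583e-01,  3.72810349e-03,  1.33519035e+00,
        2.00925370e-05,  1.57082202e+00]), 'joint_vel': array([-8.00371889e-05,  7.98617014e-04,  2.21171492e-03, -5.86207849e-04,
       -6.43727419e-04, -1.40949444e-03]), 'tau': array([-2.36235428e-04, -3.72315466e+01,  2.52408689e+01,  1.70976348e-02,
       -7.03830619e-05, -6.53532652e-06]), 'eef_pos': array([ 0.11471144, -0.48601979,  0.23042362]), 'tool_rot': array([ 0.43929859,  0.55501982, -0.43838325,  0.55388616]), 'ft_force': array([-0.41833859, -0.70253445, -0.64498734]), 'ft_torque': array([-0.07100295, -0.03099275,  0.00214617]), 'grip_width': 0.08533901614608072}
{'camera_matrix': array([[418.79701828,   0.        , 271.03335057],
       [  0.        , 418.79701828, 198.03269258],
       [  0.        ,   0.        ,   1.        ]]), 'D': array([-0.05265799,  0.        ,  0.        ,  0.        ,  0.        ]), 'R': array([[-0.00452646, -0.99980855, -0.01903605],
       [-0.99572071,  0.00626344, -0.09220107],
       [ 0.09230265,  0.01853724, -0.99555843]]), 't': ar
[... 396 characters left out ...]
  [-0.77333587,  0.1125752 , -0.62392184]]), 't': array([-0.06667135, -0.22827393,  1.69890965])}
{'camera_matrix': array([[338.56881743,   0.        , 275.5479224 ],
       [  0.        , 338.56881743, 214.19850262],
       [  0.        ,   0.        ,   1.        ]]), 'D': array([-0.08479548,  0.        ,  0.        ,  0.        ,  0.        ]), 'mount': array([[ 1.09654598e-03, -3.02043428e-01,  9.53293536e-01,
        -1.42619301e-01],
       [ 7.14978216e-04, -9.53293628e-01, -3.02044280e-01,
         7.73840462e-02],
       [ 9.99999143e-01,  1.01278955e-03, -8.29375827e-04,
         5.42403970e-05],
       [ 0.00000000e+00,  0.00000000e+00,  0.00000000e+00,
         1.00000000e+00]])}
```

View pics/top0.png

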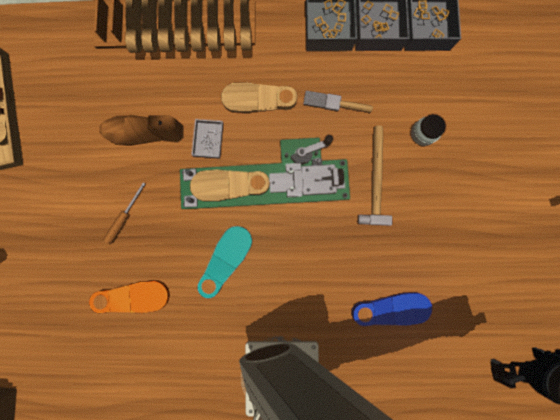

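View pics/scene0.png

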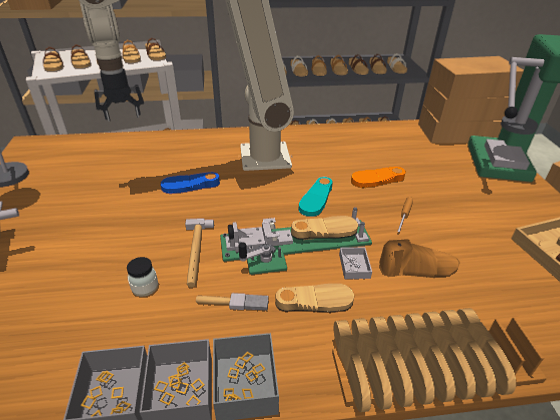

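```bash
python3 - <<'E'
import cv2
p=cv2.imread("pics/top0.png")
c=p[120:220,170:400]; cv2.imwrite("pics/c0.png",cv2.resize(c,None,fx=3.47,fy=3.47,interpolation=cv2.INTER_CUBIC))
E
```

```text
(no output)
```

View pics/c0.png

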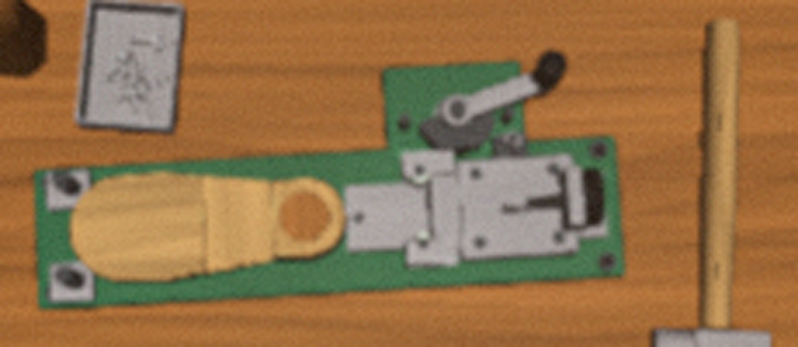

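```bash
cat > h.py <<'E'
import numpy as np, cv2
from workcell import bot
def pix2w(name,uv,z):
    I=bot.camera_info(name);K=I["camera_matrix"];D=I["D"];R=I["R"];t=I["t"]
    q=cv2.undistortPoints(np.array([[uv]],float),K,D)[0,0]
    d=R.T@np.array([q[0],q[1],1]);o=-R.T@t
    return o+d*(z-o[2])/d[2]
E
python3 - <<'E'
from h import *
f=3.47
cr=lambda a:(170+(a[0]+.5)/f-.5,120+(a[1]+.5)/f-.5)
C=[pix2w("top",cr(a),.014)[:2] for a in [(37,172),(612,138),(622,275),(40,308)]]
FL_R,RR,RL,FL=C
for c in C: print(c)
print("len",np.linalg.norm(C[0]-C[1]),np.linalg.norm(C[3]-C[2]),"wid",np.linalg.norm(C[0]-C[3]),np.linalg.norm(C[1]-C[2]))
o=sum(C)/4; a=(C[0]-C[1])+(C[3]-C[2]); th=np.arctan2(a[1],a[0]); print("jig",o,th,np.degrees(th))
Rm=np.array([[np.cos(th),-np.sin(th)],[np.sin(th),np.cos(th)]])
for n,p,z in [("grip",(551,67),.1),("pivot",(457,108),.06),("padtop",(594,170),.088),("padbot",(594,225),.066),("hammer near",(707,172),.02),("hamhead",(655,335),.026),("rollR",(508,145),.06)]:
    w=pix2w("top",cr(p),z)[:2]; print(n,w,"jig",Rm.T@(w-o))
print("pivot expected",o+Rm@[-.104,-.074])
for ang in(-165,-15,-90):
    print(ang,o+Rm@(np.array([-.104,-.074])+.072*np.array([np.cos(np.radians(ang)),np.sin(np.radians(ang))])))
for x in (-.26,-.2,): print(o+Rm@[x,0])
d=np.load("top_d.npy")
I=bot.camera_info("top")
def dep(u,v):
    q=cv2.undistortPoints(np.array([[[u,v]]],float),I["camera_matrix"],I["D"])[0,0]
    return I["R"].T@(np.array([q[0],q[1],1])*d[v,u]-I["t"])
for uv in [(328,139),(329,141),(264,195),(342,180),(343,172),(302,151)]: print(uv,dep(*uv))
E
```

```text
[0.55536675 0.2725727 ]
[ 0.57876049 -0.17890485]
[ 0.47112005 -0.18430459]
[0.44810645 0.26848493]
len 0.4520832234218602 0.45337399093960357 wid 0.10733816871492373 0.10777580117299498
jig [0.51333843 0.04446205] 1.6220717320804354 92.93786431568417
grip [ 0.61539349 -0.1218153 ] jig [-0.17128944 -0.09339872]
pivot [ 0.5939144  -0.05542856] jig [-0.10388908 -0.07535038]
padtop [ 0.54148536 -0.15318702] jig [-0.19883191 -0.01797984]
padbot [ 0.50382572 -0.15562969] jig [-0.19934121  0.0197555 ]
hammer near [ 0.55045199 -0.25113881] jig [-0.29711453 -0.02191436]
hamhead [ 0.42386591 -0.20653971] jig [-0.24608614  0.10221951]
rollR [ 0.56543462 -0.09332359] jig [-0.14027462 -0.04496579]
pivot expected [ 0.59257148 -0.05560855]
-165 [ 0.61474643 -0.12410871]
-15 [0.60761749 0.0148018 ]
-90 [ 0.66447685 -0.05191834]
[ 0.5266642  -0.21519624]
[ 0.52358902 -0.15527509]
(328, 139) [ 0.61503108 -0.12059404  0.10105091]
(329, 141) [ 0.61060935 -0.12339726  0.09790572]
(264, 195) [0.48306736 0.04405446 0.01433365]
(342, 180) [ 0.51321443 -0.15638075  0.08250905]
(343, 172) [ 0.54228218 -0.16796191  0.02698545]
(302, 151) [ 0.59300123 -0.05705289  0.06137819]
```

```bash
python3 - <<'E'
from h import *
from scipy.spatial.transform import Rotation as R
o=bot.get_obs(); M=R.from_quat(o["tool_rot"]).as_matrix(); print(M.round(3)); print("yaw y",np.degrees(np.arctan2(M[1,1],M[0,1])),"z",np.degrees(np.arctan2(M[1,2],M[0,2])))
print(o["clock"],np.degrees(o["joint_pos"][[0,5]]))
E
```

```text
[[-0.     0.973  0.23 ]
 [ 0.002  0.23  -0.973]
 [-1.    -0.    -0.002]]
yaw y 13.279020219274404 z -76.72098030504196
0.1 [-76.72183849  89.99914182]
```

```bash
cat >> h.py <<'E'
from scipy.spatial.transform import Rotation as Ro
O=np.array([0.51334,0.04446]); TH=np.radians(92.94)
Rm=np.array([[np.cos(TH),-np.sin(TH)],[np.sin(TH),np.cos(TH)]])
J2W=lambda p:O+Rm@np.asarray(p)
def finger(th,delta,s=1,rad=.072):
    """lever angle th deg; finger centre delta behind grip for push sense s(+1 acw)"""
    a=np.radians(th);u=np.array([np.cos(a),np.sin(a)]);t=np.array([-u[1],u[0]])
    yaw=th+90+92.94
    return J2W(np.array([-.104,-.074])+rad*u-s*delta*t),yaw
def state():
    o=bot.get_obs();M=Ro.from_quat(o["tool_rot"]).as_matrix()
    return o,o["eef_pos"],np.degrees(np.arctan2(M[1,1],M[0,1]))
def rows(lst,z):
    o,p,y=state()
    for (q,yw) in lst:
        print(dict(x=round((q[0]-p[0])*100,2),y=round((q[1]-p[1])*100,2),z=round((z-p[2])*100,2),twist=round((yw-y+180)%360-180,1),jaw=0))
    print(p.round(4),y,o["ft_force"].round(2),o["grip_width"],o["clock"],np.degrees(o["joint_pos"]).round(0))
E
python3 -c "
from h import *
print(finger(-165,.034)); rows([finger(-165,.034)],.068)"
```

```text
(array([ 0.58240738, -0.13457968]), 17.939999999999998)
{'x': np.float64(46.77), 'y': np.float64(35.15), 'z': np.float64(-16.25), 'twist': np.float64(4.7), 'jaw': 0}
[ 0.1147 -0.4861  0.2305] 13.279020219274404 [ 0.45 -0.1  -1.53] 0.08552227144013388 0.1 [-77.  14.   0.  77.  -0.  90.]
```

step_arm(series=[{"x": 4,"y": 3,"z": 0,"twist": 0,"jaw": 0},{"x": 7,"y": 5.3,"z": 0,"jaw": 0},{"x": 10,"y": 7.5,"z": 0,"jaw": 0},{"x": 13,"y": 9.8,"z": 0,"jaw": 0},{"x": 16,"y": 12,"z": 0,"jaw": 0},{"x": 19,"y": 14.3,"z": 0,"jaw": 0},{"x": 22,"y": 16.5,"z": 0,"jaw": 0},{"x": 25,"y": 18.8,"z": 0,"jaw": 0},{"x": 28,"y": 21,"z": 0,"twist": 2,"jaw": 0},{"x": 31,"y": 23.3,"z": 0,"twist": 4,"jaw": 0}])

```text
$.series[1]: bad value
```

```bash
python3 -c "
from h import *
rows([finger(-165,.034)],.068)"
```

```text
{'x': np.float64(46.77), 'y': np.float64(35.15), 'z': np.float64(-16.25), 'twist': np.float64(4.7), 'jaw': 0}
[ 0.1147 -0.4861  0.2305] 13.279020219274404 [ 0.45 -0.1  -1.53] 0.08552227144013388 0.1 [-77.  14.   0.  77.  -0.  90.]
```

Every row needs all its keys.

step_arm(series=[{"x": 4,"y": 3,"z": 0,"twist": 0,"jaw": 0},{"x": 7,"y": 5.3,"z": 0,"twist": 0,"jaw": 0},{"x": 10,"y": 7.5,"z": 0,"twist": 0,"jaw": 0},{"x": 13,"y": 9.8,"z": 0,"twist": 0,"jaw": 0},{"x": 16,"y": 12,"z": 0,"twist": 0,"jaw": 0},{"x": 19,"y": 14.3,"z": 0,"twist": 0,"jaw": 0},{"x": 22,"y": 16.5,"z": 0,"twist": 0,"jaw": 0},{"x": 25,"y": 18.8,"z": 0,"twist": 0,"jaw": 0},{"x": 28,"y": 21,"z": 0,"twist": 2,"jaw": 0},{"x": 31,"y": 23.3,"z": 0,"twist": 4,"jaw": 0}])

```text
clock: 0.93
eef_pos: [0.4257, -0.2516, 0.2301]
tool_rot: [0.419, 0.571, -0.418, 0.569]
ft_force: [0.3, 0.0, 0.2]
grip_width: -0.0
```

```bash
python3 -c "
from h import *
rows([finger(-165,.034)],.068)"
```

```text
{'x': np.float64(15.67), 'y': np.float64(11.7), 'z': np.float64(-16.21), 'twist': np.float64(0.6), 'jaw': 0}
[ 0.4257 -0.2516  0.2301] 17.38063162832528 [0.32 0.03 0.22] -2.015689248376774e-05 0.9333 [-31.  13.  -1.  76.   0. 132.]
```

step_arm(series=[{"x": 4,"y": 3,"z": 0,"twist": 0,"jaw": 0},{"x": 7,"y": 5.2,"z": 0,"twist": 0.5,"jaw": 0},{"x": 10,"y": 7.5,"z": 0,"twist": 0.5,"jaw": 0},{"x": 13,"y": 9.7,"z": 0,"twist": 0.5,"jaw": 0},{"x": 15.7,"y": 11.7,"z": 0,"twist": 0.5,"jaw": 0},{"x": 15.7,"y": 11.7,"z": -3,"twist": 0.5,"jaw": 0},{"x": 15.7,"y": 11.7,"z": -6,"twist": 0.5,"jaw": 0},{"x": 15.7,"y": 11.7,"z": -9,"twist": 0.5,"jaw": 0},{"x": 15.7,"y": 11.7,"z": -11,"twist": 0.5,"jaw": 0},{"x": 15.7,"y": 11.7,"z": -11,"twist": 0.5,"jaw": 0}])

```text
clock: 1.77
eef_pos: [0.5786, -0.1334, 0.114]
tool_rot: [0.415, 0.576, -0.417, 0.567]
ft_force: [-1.3, 1.4, -0.0]
grip_width: -0.0002
```

```bash
python3 -c "
from h import *
rows([finger(-165,.034)],.068)
for n in ('wrist','scene'):
    p,d=bot.camera(n)
    if n=='scene': p=cv2.resize(p[180:320,170:400],None,fx=3,fy=3)
    cv2.imwrite(f'pics/{n}1.png',p[:,:,::-1])
"
```

```text
{'x': np.float64(0.38), 'y': np.float64(-0.12), 'z': np.float64(-4.6), 'twist': np.float64(0.0), 'jaw': 0}
[ 0.5786 -0.1334  0.114 ] 17.904090442417488 [-1.27  1.44 -0.05] -0.000218102528255149 1.7667 [-13.  29.   5.  67.   0. 149.]
```

View pics/wrist1.png

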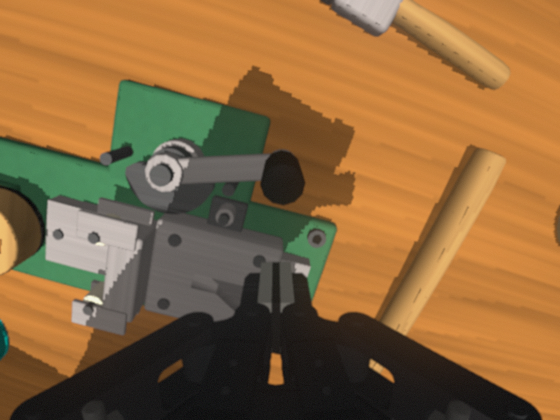

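View pics/scene1.png

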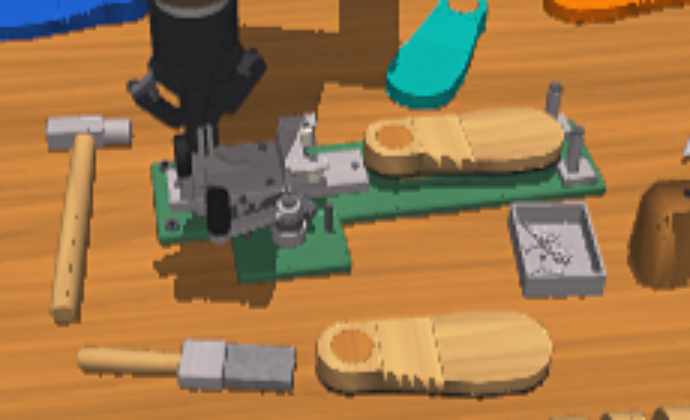

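step_arm(series=[{"x": 0.4,"y": -0.1,"z": -1.5,"twist": 0,"jaw": 0},{"x": 0.4,"y": -0.1,"z": -3,"twist": 0,"jaw": 0},{"x": 0.4,"y": -0.1,"z": -4.6,"twist": 0,"jaw": 0},{"x": 0.4,"y": -0.1,"z": -4.6,"twist": 0,"jaw": 0},{"x": 0.4,"y": -0.1,"z": -4.6,"twist": 0,"jaw": 0}])

```text
clock: 2.28
eef_pos: [0.5865, -0.1356, 0.0747]
tool_rot: [0.416, 0.573, -0.416, 0.57]
ft_force: [-0.8, 0.4, 0.0]
grip_width: 0.0007
```

```bash
python3 -c "
from h import *
rows([finger(-165,.028),finger(-165,.024),finger(-165,.022)]+[finger(-165+5*i,.022) for i in range(1,8)],.068)
"
```

```text
{'x': np.float64(0.16), 'y': np.float64(0.29), 'z': np.float64(-0.67), 'twist': np.float64(0.1), 'jaw': 0}
{'x': np.float64(0.54), 'y': np.float64(0.41), 'z': np.float64(-0.67), 'twist': np.float64(0.1), 'jaw': 0}
{'x': np.float64(0.73), 'y': np.float64(0.48), 'z': np.float64(-0.67), 'twist': np.float64(0.1), 'jaw': 0}
{'x': np.float64(1.39), 'y': np.float64(0.52), 'z': np.float64(-0.67), 'twist': np.float64(5.1), 'jaw': 0}
{'x': np.float64(2.04), 'y': np.float64(0.61), 'z': np.float64(-0.67), 'twist': np.float64(10.1), 'jaw': 0}
{'x': np.float64(2.68), 'y': np.float64(0.77), 'z': np.float64(-0.67), 'twist': np.float64(15.1), 'jaw': 0}
{'x': np.float64(3.3), 'y': np.float64(0.97), 'z': np.float64(-0.67), 'twist': np.float64(20.1), 'jaw': 0}
{'x': np.float64(3.9), 'y': np.float64(1.23), 'z': np.float64(-0.67), 'twist': np.float64(25.1), 'jaw': 0}
{'x': np.float64(4.48), 'y': np.float64(1.55), 'z': np.float64(-0.67), 'twist': np.float64(30.1), 'jaw': 0}
{'x': np.float64(5.03), 'y': np.float64(1.91), 'z': np.float64(-0.67), 'twist': np.float64(35.1), 'jaw': 0}
[ 0.5865 -0.1356  0.0747] 17.868377307718006 [-0.78  0.38  0.05] 0.0006955369562115199 2.2833 [-13.  31.   2.  61.   0. 149.]
```

step_arm(series=[{"x": 0.2,"y": 0.3,"z": -0.6,"twist": 0,"jaw": 0},{"x": 0.5,"y": 0.4,"z": -0.6,"twist": 0,"jaw": 0},{"x": 0.7,"y": 0.5,"z": -0.6,"twist": 0,"jaw": 0},{"x": 1.4,"y": 0.5,"z": -0.6,"twist": 5,"jaw": 0},{"x": 2.0,"y": 0.6,"z": -0.6,"twist": 10,"jaw": 0},{"x": 2.7,"y": 0.8,"z": -0.6,"twist": 15,"jaw": 0},{"x": 3.3,"y": 1.0,"z": -0.6,"twist": 20,"jaw": 0},{"x": 3.9,"y": 1.2,"z": -0.6,"twist": 25,"jaw": 0},{"x": 4.5,"y": 1.5,"z": -0.6,"twist": 30,"jaw": 0},{"x": 4.5,"y": 1.5,"z": -0.6,"twist": 30,"jaw": 0}])

```text
clock: 3.12
eef_pos: [0.6329, -0.1203, 0.0694]
tool_rot: [0.253, 0.661, -0.254, 0.659]
ft_force: [0.3, 0.8, 0.5]
grip_width: -0.0001
```

```bash
python3 -c "
from h import *
rows([finger(-135+6*i,.022) for i in range(1,11)],.068)
p,d=bot.camera('wrist');cv2.imwrite(f'pics/wrist2.png',p[:,:,::-1])
"
```

```text
{'x': np.float64(0.49), 'y': np.float64(0.45), 'z': np.float64(-0.14), 'twist': np.float64(5.9), 'jaw': 0}
{'x': np.float64(1.09), 'y': np.float64(0.95), 'z': np.float64(-0.14), 'twist': np.float64(11.9), 'jaw': 0}
{'x': np.float64(1.64), 'y': np.float64(1.52), 'z': np.float64(-0.14), 'twist': np.float64(17.9), 'jaw': 0}
{'x': np.float64(2.13), 'y': np.float64(2.14), 'z': np.float64(-0.14), 'twist': np.float64(23.9), 'jaw': 0}
{'x': np.float64(2.55), 'y': np.float64(2.81), 'z': np.float64(-0.14), 'twist': np.float64(29.9), 'jaw': 0}
{'x': np.float64(2.89), 'y': np.float64(3.52), 'z': np.float64(-0.14), 'twist': np.float64(35.9), 'jaw': 0}
{'x': np.float64(3.16), 'y': np.float64(4.26), 'z': np.float64(-0.14), 'twist': np.float64(41.9), 'jaw': 0}
{'x': np.float64(3.35), 'y': np.float64(5.02), 'z': np.float64(-0.14), 'twist': np.float64(47.9), 'jaw': 0}
{'x': np.float64(3.46), 'y': np.float64(5.8), 'z': np.float64(-0.14), 'twist': np.float64(53.9), 'jaw': 0}
{'x': np.float64(3.49), 'y': np.float64(6.59), 'z': np.float64(-0.14), 'twist': np.float64(59.9), 'jaw': 0}
[ 0.6329 -0.1203  0.0694] 47.99210997258301 [0.29 0.77 0.48] -9.408880999926865e-05 3.1167 [-11.  36.  10.  64.   0. 121.]
```

View pics/wrist2.png

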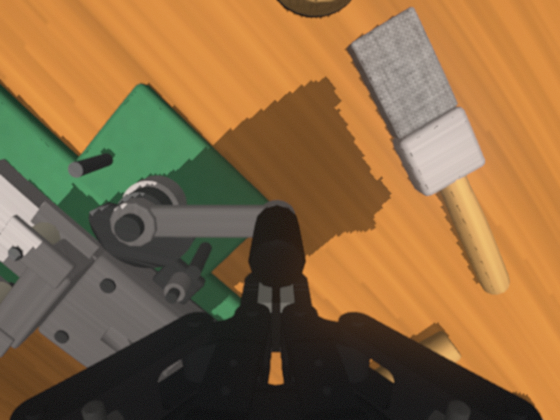

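Wrist view: grip (278,235) is right in front of the fingertips (275,290), centred; the lever follows. I continue the arc.

step_arm(series=[{"x": 0.5,"y": 0.5,"z": -0.1,"twist": 6,"jaw": 0},{"x": 1.1,"y": 1.0,"z": -0.1,"twist": 12,"jaw": 0},{"x": 1.6,"y": 1.5,"z": -0.1,"twist": 18,"jaw": 0},{"x": 2.1,"y": 2.1,"z": -0.1,"twist": 24,"jaw": 0},{"x": 2.5,"y": 2.8,"z": -0.1,"twist": 30,"jaw": 0},{"x": 2.9,"y": 3.5,"z": -0.1,"twist": 36,"jaw": 0},{"x": 3.2,"y": 4.3,"z": -0.1,"twist": 42,"jaw": 0},{"x": 3.4,"y": 5.0,"z": -0.1,"twist": 48,"jaw": 0},{"x": 3.5,"y": 5.8,"z": -0.1,"twist": 54,"jaw": 0},{"x": 3.5,"y": 6.6,"z": -0.1,"twist": 60,"jaw": 0}])

```text
clock: 4.0
eef_pos: [0.6683, -0.055, 0.0688]
tool_rot: [-0.111, 0.698, 0.109, 0.698]
ft_force: [0.4, -1.8, -0.5]
grip_width: 0.0002
```

```bash
python3 -c "
from h import *
rows([finger(-75+6*i,.022) for i in range(1,11)],.068)
p,d=bot.camera('wrist');cv2.imwrite(f'pics/wrist3.png',p[:,:,::-1])
"
```

```text
{'x': np.float64(-0.1), 'y': np.float64(0.85), 'z': np.float64(-0.08), 'twist': np.float64(6.0), 'jaw': 0}
{'x': np.float64(-0.23), 'y': np.float64(1.63), 'z': np.float64(-0.08), 'twist': np.float64(12.0), 'jaw': 0}
{'x': np.float64(-0.45), 'y': np.float64(2.38), 'z': np.float64(-0.08), 'twist': np.float64(18.0), 'jaw': 0}
{'x': np.float64(-0.74), 'y': np.float64(3.12), 'z': np.float64(-0.08), 'twist': np.float64(24.0), 'jaw': 0}
{'x': np.float64(-1.11), 'y': np.float64(3.81), 'z': np.float64(-0.08), 'twist': np.float64(30.0), 'jaw': 0}
{'x': np.float64(-1.55), 'y': np.float64(4.46), 'z': np.float64(-0.08), 'twist': np.float64(36.0), 'jaw': 0}
{'x': np.float64(-2.06), 'y': np.float64(5.07), 'z': np.float64(-0.08), 'twist': np.float64(42.0), 'jaw': 0}
{'x': np.float64(-2.62), 'y': np.float64(5.62), 'z': np.float64(-0.08), 'twist': np.float64(48.0), 'jaw': 0}
{'x': np.float64(-3.24), 'y': np.float64(6.1), 'z': np.float64(-0.08), 'twist': np.float64(54.0), 'jaw': 0}
{'x': np.float64(-3.91), 'y': np.float64(6.52), 'z': np.float64(-0.08), 'twist': np.float64(60.0), 'jaw': 0}
[ 0.6683 -0.055   0.0688] 107.91577206241995 [ 0.43 -1.81 -0.49] 0.00022426419464141885 4.0 [-5. 39. 15. 66. -0. 67.]
```

View pics/wrist3.png

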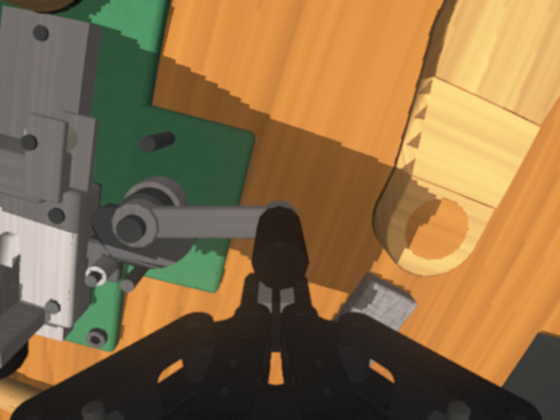

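Still centred (grip at 280,250). Continue, stopping a few degrees short of the stop.

step_arm(series=[{"x": -0.1,"y": 0.8,"z": -0.1,"twist": 6,"jaw": 0},{"x": -0.2,"y": 1.6,"z": -0.1,"twist": 12,"jaw": 0},{"x": -0.4,"y": 2.4,"z": -0.1,"twist": 18,"jaw": 0},{"x": -0.7,"y": 3.1,"z": -0.1,"twist": 24,"jaw": 0},{"x": -1.1,"y": 3.8,"z": -0.1,"twist": 30,"jaw": 0},{"x": -1.5,"y": 4.5,"z": -0.1,"twist": 36,"jaw": 0},{"x": -2.1,"y": 5.1,"z": -0.1,"twist": 42,"jaw": 0},{"x": -2.6,"y": 5.6,"z": -0.1,"twist": 48,"jaw": 0},{"x": -3.0,"y": 5.9,"z": -0.1,"twist": 52,"jaw": 0},{"x": -3.0,"y": 5.9,"z": -0.1,"twist": 52,"jaw": 0}])

```text
clock: 4.88
eef_pos: [0.6376, 0.0062, 0.0683]
tool_rot: [-0.407, 0.579, 0.405, 0.579]
ft_force: [-0.1, 0.2, 0.8]
grip_width: 0.0001
```

```bash
python3 -c "
from h import *
rows([finger(-15,.022),finger(-15,.020),finger(-15,.018),finger(-15,.016),finger(-15,.034),finger(-15,.05)],.068)
p,d=bot.camera('wrist');cv2.imwrite(f'pics/wrist4.png',p[:,:,::-1])
"
```

```text
{'x': np.float64(-0.85), 'y': np.float64(0.4), 'z': np.float64(-0.03), 'twist': np.float64(7.8), 'jaw': 0}
{'x': np.float64(-1.05), 'y': np.float64(0.44), 'z': np.float64(-0.03), 'twist': np.float64(7.8), 'jaw': 0}
{'x': np.float64(-1.24), 'y': np.float64(0.49), 'z': np.float64(-0.03), 'twist': np.float64(7.8), 'jaw': 0}
{'x': np.float64(-1.44), 'y': np.float64(0.53), 'z': np.float64(-0.03), 'twist': np.float64(7.8), 'jaw': 0}
{'x': np.float64(0.32), 'y': np.float64(0.15), 'z': np.float64(-0.03), 'twist': np.float64(7.8), 'jaw': 0}
{'x': np.float64(1.89), 'y': np.float64(-0.18), 'z': np.float64(-0.03), 'twist': np.float64(7.8), 'jaw': 0}
[0.6376 0.0062 0.0683] 160.10386661362597 [-0.06  0.16  0.79] 7.37828949215314e-05 4.8833 [ 1. 35.  8. 63. -0. 20.]
```

View pics/wrist4.png

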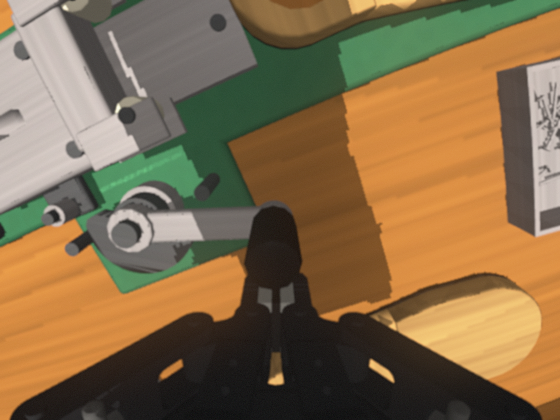

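step_arm(series=[{"x": -0.4,"y": 0.2,"z": 0,"twist": 4,"jaw": 0},{"x": -0.8,"y": 0.4,"z": 0,"twist": 8,"jaw": 0},{"x": -1.0,"y": 0.45,"z": 0,"twist": 8,"jaw": 0},{"x": -1.1,"y": 0.45,"z": 0,"twist": 8,"jaw": 0},{"x": -1.1,"y": 0.45,"z": 0,"twist": 8,"jaw": 0},{"x": -1.1,"y": 0.45,"z": 0,"twist": 8,"jaw": 0}])

```text
clock: 5.43
eef_pos: [0.6311, 0.0099, 0.0689]
tool_rot: [-0.446, 0.548, 0.441, 0.553]
ft_force: [9.8, -1.2, -6.3]
grip_width: 0.0001
```

```bash
python3 -c "
from h import *
rows([finger(-15,.022),finger(-15,.020),finger(-15,.018),finger(-15,.016),finger(-15,.034),finger(-15,.05)],.068)
p,d=bot.camera('wrist');cv2.imwrite(f'pics/wrist5.png',p[:,:,::-1])
"
```

```text
{'x': np.float64(-0.2), 'y': np.float64(0.03), 'z': np.float64(-0.09), 'twist': np.float64(0.2), 'jaw': 0}
{'x': np.float64(-0.39), 'y': np.float64(0.07), 'z': np.float64(-0.09), 'twist': np.float64(0.2), 'jaw': 0}
{'x': np.float64(-0.59), 'y': np.float64(0.12), 'z': np.float64(-0.09), 'twist': np.float64(0.2), 'jaw': 0}
{'x': np.float64(-0.78), 'y': np.float64(0.16), 'z': np.float64(-0.09), 'twist': np.float64(0.2), 'jaw': 0}
{'x': np.float64(0.98), 'y': np.float64(-0.22), 'z': np.float64(-0.09), 'twist': np.float64(0.2), 'jaw': 0}
{'x': np.float64(2.54), 'y': np.float64(-0.55), 'z': np.float64(-0.09), 'twist': np.float64(0.2), 'jaw': 0}
[0.6311 0.0099 0.0689] 167.6941136521365 [ 9.82 -1.22 -6.26] 0.00011679879172520131 5.4333 [ 1. 34.  6. 62. -0. 13.]
```

View pics/wrist5.png

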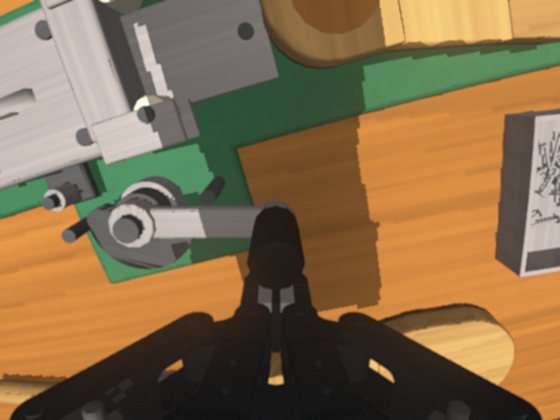

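step_arm(series=[{"x": 0.8,"y": -0.2,"z": 0,"twist": 0,"jaw": 0},{"x": 2,"y": -0.5,"z": 0,"twist": 0,"jaw": 0},{"x": 2,"y": -0.5,"z": 3,"twist": 0,"jaw": 0},{"x": 2,"y": -0.5,"z": 6,"twist": 0,"jaw": 0},{"x": 2,"y": -0.5,"z": 9,"twist": 0,"jaw": 0},{"x": 0,"y": -2,"z": 9,"twist": -7,"jaw": 0},{"x": -2,"y": -4,"z": 9,"twist": -14,"jaw": 0},{"x": -4,"y": -6,"z": 9,"twist": -21,"jaw": 0},{"x": -5,"y": -8,"z": 9,"twist": -28,"jaw": 0},{"x": -6,"y": -11,"z": 9,"twist": -35,"jaw": 0}])

```text
clock: 6.32
eef_pos: [0.5701, -0.0998, 0.1594]
tool_rot: [-0.257, 0.658, 0.252, 0.661]
ft_force: [0.3, 0.6, -1.1]
grip_width: 0.0001
```

```bash
python3 -c "
from h import *
rows([(J2W([-.25,0]),92.94)],.14)
"
```

```text
{'x': np.float64(-4.39), 'y': np.float64(-10.55), 'z': np.float64(-1.94), 'twist': np.float64(-39.3), 'jaw': 0}
[ 0.5701 -0.0998  0.1594] 132.2197046320992 [ 0.3   0.58 -1.07] 7.006031588153914e-05 6.3167 [-10.  24.   5.  70.  -0.  38.]
```

step_arm(series=[{"x": -1,"y": -3,"z": 0,"twist": -7,"jaw": 0},{"x": -2,"y": -6,"z": 0,"twist": -14,"jaw": 0},{"x": -3,"y": -8,"z": 0,"twist": -21,"jaw": 0},{"x": -4,"y": -10,"z": 0,"twist": -28,"jaw": 0},{"x": -4.4,"y": -10.5,"z": 0,"twist": -35,"jaw": 0},{"x": -4.4,"y": -10.5,"z": 0,"twist": -39.3,"jaw": 0},{"x": -4.4,"y": -10.5,"z": 0,"twist": -39.3,"jaw": 0},{"x": -4.4,"y": -10.5,"z": 0,"twist": -39.3,"jaw": 0}])

```text
clock: 6.98
eef_pos: [0.5261, -0.2051, 0.1595]
tool_rot: [-0.021, 0.706, 0.014, 0.708]
ft_force: [0.2, -0.0, -0.2]
grip_width: 0.0002
```

```bash
python3 -c "
from h import *
rows([(J2W([-.25,0]),92.94)],.06)
for n in ('wrist','top'):
    p,d=bot.camera(n)
    if n=='top': p=cv2.resize(p[120:220,170:400],None,fx=3.47,fy=3.47,interpolation=2)
    else: np.save('wd.npy',d)
    cv2.imwrite(f'pics/{n}6.png',p[:,:,::-1])
"
```

```text
{'x': np.float64(0.01), 'y': np.float64(-0.01), 'z': np.float64(-9.95), 'twist': np.float64(0.1), 'jaw': 0}
[ 0.5261 -0.2051  0.1595] 92.85662958885166 [ 0.24 -0.01 -0.19] 0.00015300370086476049 6.9833 [-21.  23.   2.  69.  -0.  66.]
```

View pics/wrist6.png

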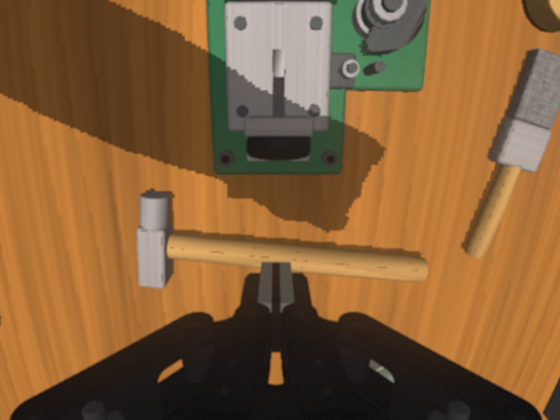

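View pics/top6.png

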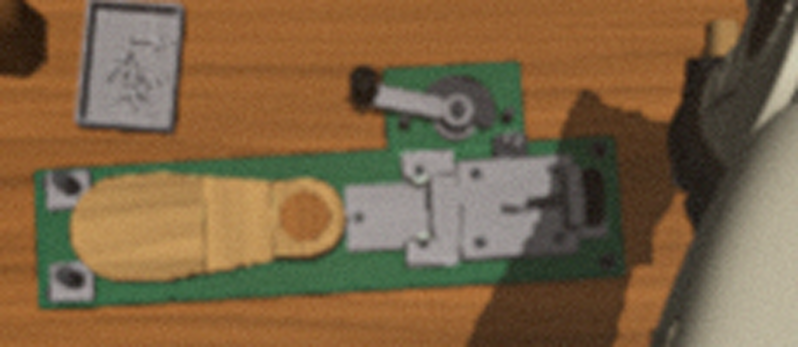

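step_arm(series=[{"x": 0,"y": 0,"z": -3,"twist": 0,"jaw": 0},{"x": 0,"y": 0,"z": -6,"twist": 0,"jaw": 0},{"x": 0,"y": 0,"z": -9,"twist": 0,"jaw": 0},{"x": 0,"y": 0,"z": -10.3,"twist": 0,"jaw": 0},{"x": 0,"y": 0,"z": -10.3,"twist": 0,"jaw": 0},{"x": 0,"y": 1,"z": -10.3,"twist": 0,"jaw": 0},{"x": -0.1,"y": 2,"z": -10.3,"twist": 0,"jaw": 0},{"x": -0.1,"y": 2.5,"z": -10.3,"twist": 0,"jaw": 0},{"x": -0.1,"y": 2.5,"z": -10.3,"twist": 0,"jaw": 0}])

```text
clock: 7.83
eef_pos: [0.5263, -0.1781, 0.0581]
tool_rot: [-0.022, 0.705, 0.016, 0.709]
ft_force: [-0.2, 0.4, -0.4]
grip_width: 0.0005
```

```bash
python3 -c "
from h import *
rows([(J2W([x,0]),92.94) for x in (-.216,-.156,-.141)],.056)
p,d=bot.camera('wrist');cv2.imwrite(f'pics/wrist7.png',p[:,:,::-1])
"
```

```text
{'x': np.float64(-0.19), 'y': np.float64(0.69), 'z': np.float64(-0.21), 'twist': np.float64(-0.1), 'jaw': 0}
{'x': np.float64(-0.5), 'y': np.float64(6.68), 'z': np.float64(-0.21), 'twist': np.float64(-0.1), 'jaw': 0}
{'x': np.float64(-0.57), 'y': np.float64(8.18), 'z': np.float64(-0.21), 'twist': np.float64(-0.1), 'jaw': 0}
[ 0.5263 -0.1781  0.0581] 93.07445644684209 [-0.17  0.41 -0.36] 0.0005139084376764758 7.8333 [-18.  27.  -7.  55.  -0.  68.]
```

View pics/wrist7.png

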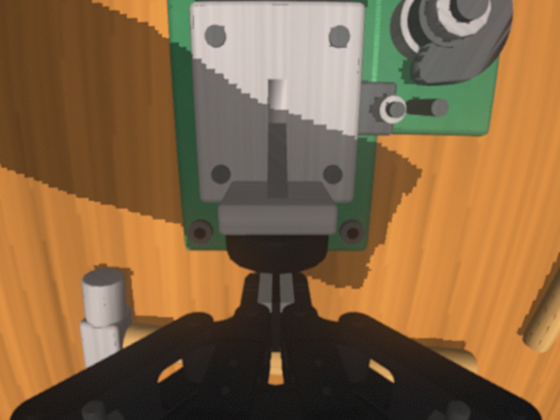

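step_arm(series=[{"x": -0.2,"y": 0.5,"z": -0.2,"twist": 0,"jaw": 0},{"x": -0.2,"y": 1.0,"z": -0.2,"twist": 0,"jaw": 0},{"x": -0.3,"y": 1.5,"z": -0.2,"twist": 0,"jaw": 0},{"x": -0.3,"y": 2.0,"z": -0.2,"twist": 0,"jaw": 0},{"x": -0.3,"y": 2.5,"z": -0.2,"twist": 0,"jaw": 0},{"x": -0.3,"y": 3.0,"z": -0.2,"twist": 0,"jaw": 0},{"x": -0.4,"y": 3.5,"z": -0.2,"twist": 0,"jaw": 0},{"x": -0.4,"y": 4.0,"z": -0.2,"twist": 0,"jaw": 0},{"x": -0.4,"y": 4.5,"z": -0.2,"twist": 0,"jaw": 0},{"x": -0.4,"y": 5.0,"z": -0.2,"twist": 0,"jaw": 0}])

```text
clock: 8.72
eef_pos: [0.5219, -0.1283, 0.0558]
tool_rot: [-0.022, 0.705, 0.015, 0.708]
ft_force: [0.0, -3.1, 2.1]
grip_width: -0.0001
```

```bash
python3 -c "
from h import *
rows([(J2W([x,0]),92.94) for x in (-.216,-.156,-.141)],.056)
p,d=bot.camera('wrist');cv2.imwrite(f'pics/wrist8.png',p[:,:,::-1])
"
```

```text
{'x': np.float64(0.25), 'y': np.float64(-4.3), 'z': np.float64(0.02), 'twist': np.float64(-0.1), 'jaw': 0}
{'x': np.float64(-0.05), 'y': np.float64(1.7), 'z': np.float64(0.02), 'twist': np.float64(-0.1), 'jaw': 0}
{'x': np.float64(-0.13), 'y': np.float64(3.19), 'z': np.float64(0.02), 'twist': np.float64(-0.1), 'jaw': 0}
[ 0.5219 -0.1283  0.0558] 93.04659504477536 [ 0.   -3.1   2.05] -0.00012195275408454184 8.7167 [-14.  26. -10.  53.  -0.  73.]
```

View pics/wrist8.png

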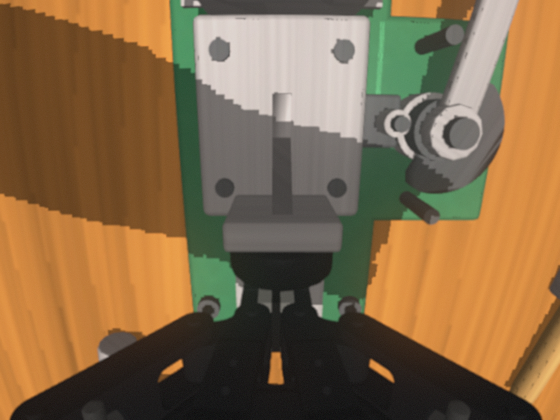

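Pushing with 3 N and the side roller (400,123) is passing the low cam. Continue more slowly.

step_arm(series=[{"x": 0,"y": 0.4,"z": 0,"twist": 0,"jaw": 0},{"x": 0,"y": 0.8,"z": 0,"twist": 0,"jaw": 0},{"x": -0.1,"y": 1.1,"z": 0,"twist": 0,"jaw": 0},{"x": -0.1,"y": 1.4,"z": 0,"twist": 0,"jaw": 0},{"x": -0.1,"y": 1.7,"z": 0,"twist": 0,"jaw": 0},{"x": -0.1,"y": 1.9,"z": 0,"twist": 0,"jaw": 0},{"x": -0.1,"y": 2.1,"z": 0,"twist": 0,"jaw": 0},{"x": -0.1,"y": 2.3,"z": 0,"twist": 0,"jaw": 0}])

```text
clock: 9.43
eef_pos: [0.5201, -0.104, 0.0555]
tool_rot: [-0.022, 0.706, 0.016, 0.708]
ft_force: [-0.7, -3.3, 1.2]
grip_width: 0.0003
```

```bash
python3 -c "
from h import *
rows([(J2W([x,0]),92.94) for x in (-.216,-.156,-.141)],.056)
for n in ('wrist','top'):
    p,d=bot.camera(n)
    if n=='top': p=cv2.resize(p[120:220,170:400],None,fx=3.47,fy=3.47,interpolation=2)
    cv2.imwrite(f'pics/{n}9.png',p[:,:,::-1])
"
```

```text
{'x': np.float64(0.43), 'y': np.float64(-6.73), 'z': np.float64(0.05), 'twist': np.float64(-0.2), 'jaw': 0}
{'x': np.float64(0.12), 'y': np.float64(-0.73), 'z': np.float64(0.05), 'twist': np.float64(-0.2), 'jaw': 0}
{'x': np.float64(0.04), 'y': np.float64(0.76), 'z': np.float64(0.05), 'twist': np.float64(-0.2), 'jaw': 0}
[ 0.5201 -0.104   0.0555] 93.09545061435998 [-0.7  -3.29  1.22] 0.0003396837577356705 9.4333 [-11.  25. -11.  53.  -0.  76.]
```

View pics/top9.png

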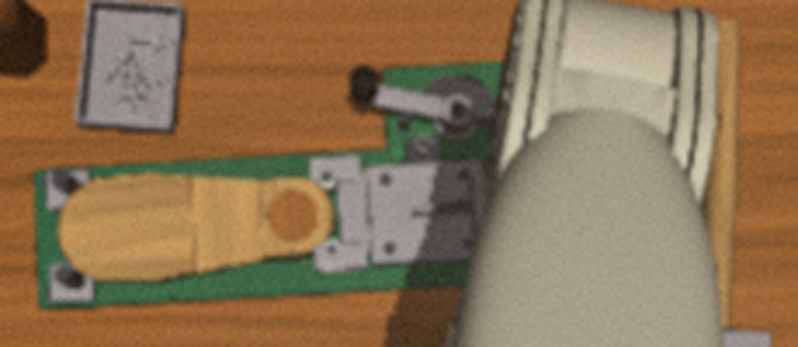

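step_arm(series=[{"x": 0,"y": 0.2,"z": 0,"twist": 0,"jaw": 0},{"x": 0,"y": 0.4,"z": 0,"twist": 0,"jaw": 0},{"x": 0,"y": 0.5,"z": 0,"twist": 0,"jaw": 0},{"x": 0,"y": 0.5,"z": 0,"twist": 0,"jaw": 0},{"x": 0,"y": 0.5,"z": 0,"twist": 0,"jaw": 0}])

```text
clock: 9.95
eef_pos: [0.5199, -0.1007, 0.0555]
tool_rot: [-0.023, 0.706, 0.014, 0.708]
ft_force: [-0.6, -9.4, 1.1]
grip_width: 0.0002
```

step_arm(series=[{"x": 0,"y": 0.2,"z": 0,"twist": 0,"jaw": 0},{"x": 0,"y": 0.3,"z": 0,"twist": 0,"jaw": 0},{"x": 0,"y": 0.3,"z": 0,"twist": 0,"jaw": 0},{"x": 0,"y": 0.3,"z": 0,"twist": 0,"jaw": 0}])

```text
clock: 10.28
eef_pos: [0.5199, -0.1007, 0.0556]
tool_rot: [-0.024, 0.706, 0.011, 0.707]
ft_force: [-0.2, -10.8, 0.4]
grip_width: -0.0001
```

```bash
python3 -c "
from h import *
rows([(J2W([x,0]),92.94) for x in (-.216,-.156,-.141)],.056)
for n in ('wrist','top'):
    p,d=bot.camera(n)
    if n=='top': p=cv2.resize(p[120:220,170:400],None,fx=3.47,fy=3.47,interpolation=2)
    cv2.imwrite(f'pics/{n}10.png',p[:,:,::-1])
"
```

```text
{'x': np.float64(0.45), 'y': np.float64(-7.05), 'z': np.float64(0.04), 'twist': np.float64(0.0), 'jaw': 0}
{'x': np.float64(0.14), 'y': np.float64(-1.06), 'z': np.float64(0.04), 'twist': np.float64(0.0), 'jaw': 0}
{'x': np.float64(0.07), 'y': np.float64(0.44), 'z': np.float64(0.04), 'twist': np.float64(0.0), 'jaw': 0}
[ 0.5199 -0.1007  0.0556] 92.90233437365198 [ -0.24 -10.75   0.4 ] -0.00013958943466358835 10.2833 [-10.  25. -12.  53.  -1.  77.]
```

View pics/top10.png

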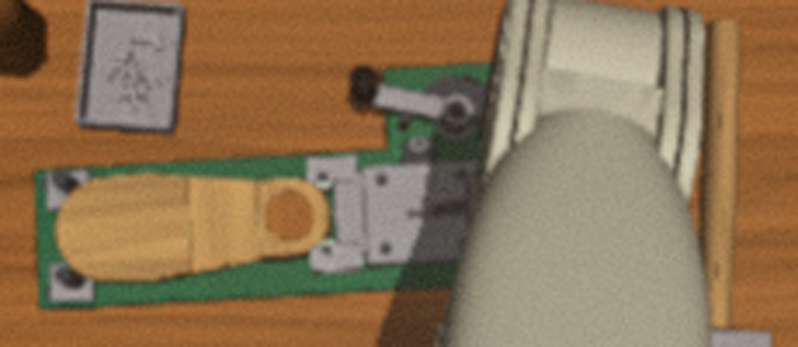

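View pics/wrist10.png

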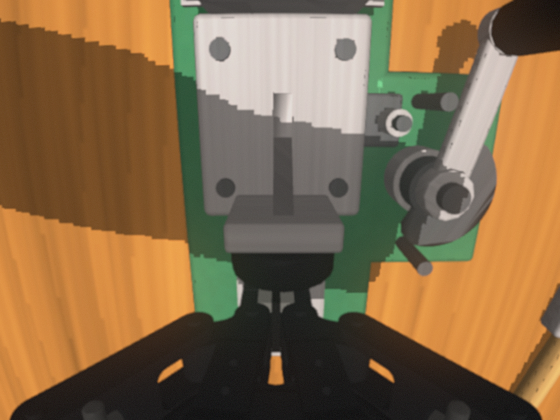

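```bash
python3 - <<'E'
from h import *
a=cv2.imread("pics/top0.png"); 
p,d=bot.camera("top"); b=p[:,:,::-1].copy(); cv2.imwrite("pics/top11.png",b)
# carriage cradle template
T=a[160:200,284:304]
up=lambda i:cv2.resize(i,None,fx=6,fy=6,interpolation=cv2.INTER_CUBIC)
for T0,(x0,y0),z,sr in [(a[161:198,284:300],(284,161),.055,45),(a[170:200,190:262],(190,170),.056,20)]:
    S=b[y0-8:y0+T0.shape[0]+10,x0-sr:x0+T0.shape[1]+8]
    r=cv2.matchTemplate(up(S),up(T0),cv2.TM_CCOEFF_NORMED);_,m,_,l=cv2.minMaxLoc(r)
    u=(x0-sr+l[0]/6,y0-8+l[1]/6);print(m,u,"from",(x0,y0))
    h=np.array(T0.shape[1::-1])/2
    w1=pix2w("top",(x0+h[0],y0+h[1]),z);w2=pix2w("top",(u[0]+h[0],u[1]+h[1]),z)
    print("jig shift mm",(Rm.T@(w2-w1)[:2]*1000).round(2))
c=cv2.resize(b[160:215,170:300],None,fx=6,fy=6,interpolation=cv2.INTER_CUBIC);cv2.imwrite("pics/c11.png",c)
E
```

```text
0.6432074904441833 (255.83333333333334, 162.83333333333334) from (284, 161)
jig shift mm [73.55  0.53]
0.9091489315032959 (186.16666666666666, 169.83333333333334) from (190, 170)
jig shift mm [10.   -1.03]
```

View pics/c11.png

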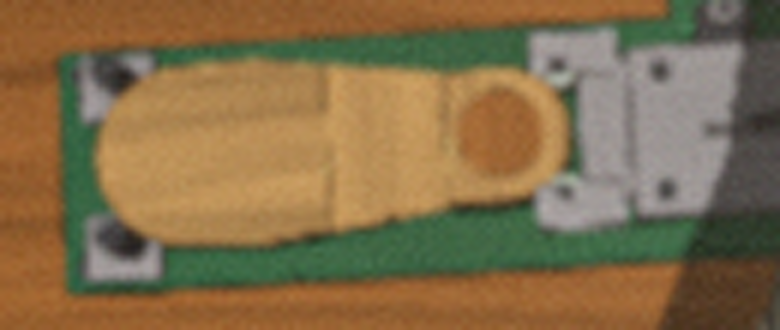

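Sole sits between both toe rollers; the slide has moved ≈74–75 mm and resists at 10.8 N: home. Back off and go to the lever's other side.

step_arm(series=[{"x": 0,"y": -1,"z": 0,"twist": 0,"jaw": 0},{"x": 0,"y": -3,"z": 0,"twist": 0,"jaw": 0},{"x": 0,"y": -3,"z": 4,"twist": 0,"jaw": 0},{"x": 0,"y": -3,"z": 8,"twist": 0,"jaw": 0},{"x": 0,"y": -3,"z": 10,"twist": 3,"jaw": 0},{"x": 0,"y": 0,"z": 10,"twist": 10,"jaw": 0},{"x": 1,"y": 3,"z": 10,"twist": 17,"jaw": 0},{"x": 3,"y": 6,"z": 10,"twist": 24,"jaw": 0},{"x": 5,"y": 9,"z": 10,"twist": 31,"jaw": 0},{"x": 6,"y": 11,"z": 10,"twist": 38,"jaw": 0}])

```text
clock: 11.27
eef_pos: [0.5812, 0.0128, 0.1554]
tool_rot: [-0.255, 0.658, 0.245, 0.665]
ft_force: [0.5, -0.3, 0.1]
grip_width: 0.0002
```

```bash
python3 -c "
from h import *
rows([finger(-15,.038,-1)],.115)
rows([finger(-15,.024,-1)],.068)
"
```

```text
{'x': np.float64(-1.07), 'y': np.float64(0.99), 'z': np.float64(-4.04), 'twist': np.float64(36.6), 'jaw': 0}
[0.5812 0.0128 0.1554] 131.37995469732644 [ 0.5  -0.28  0.08] 0.00018673631789397932 11.2667 [ 2. 25.  4. 69. -1. 50.]
{'x': np.float64(0.3), 'y': np.float64(0.7), 'z': np.float64(-8.74), 'twist': np.float64(36.6), 'jaw': 0}
[0.5812 0.0128 0.1554] 131.37995469732644 [ 0.5  -0.28  0.08] 0.00018673631789397932 11.2667 [ 2. 25.  4. 69. -1. 50.]
```

step_arm(series=[{"x": -0.7,"y": 0.9,"z": 0,"twist": 7,"jaw": 0},{"x": -0.7,"y": 0.9,"z": 0,"twist": 14,"jaw": 0},{"x": -0.7,"y": 0.9,"z": 0,"twist": 21,"jaw": 0},{"x": -0.7,"y": 0.9,"z": 0,"twist": 28,"jaw": 0},{"x": -0.7,"y": 0.9,"z": -2,"twist": 34,"jaw": 0},{"x": -0.7,"y": 0.9,"z": -4,"twist": 36.6,"jaw": 0},{"x": -0.7,"y": 0.9,"z": -4,"twist": 36.6,"jaw": 0},{"x": -0.7,"y": 0.9,"z": -4,"twist": 36.6,"jaw": 0}])

```text
clock: 11.93
eef_pos: [0.5726, 0.0224, 0.1141]
tool_rot: [-0.447, 0.546, 0.442, 0.553]
ft_force: [1.3, 0.8, 0.5]
grip_width: 0.0002
```

```bash
python3 -c "
from h import *
rows([finger(-15,.034,-1)],.074)
for n in ('wrist','scene'):
    p,d=bot.camera(n)
    if n=='scene': p=cv2.resize(p[180:320,170:400],None,fx=3,fy=3)
    cv2.imwrite(f'pics/{n}12.png',p[:,:,::-1])
"
```

```text
{'x': np.float64(0.18), 'y': np.float64(-0.04), 'z': np.float64(-4.01), 'twist': np.float64(0.0), 'jaw': 0}
[0.5726 0.0224 0.1141] 167.93479136451384 [1.25 0.78 0.52] 0.00019941220239497545 11.9333 [ 2. 26. -1. 63.  0. 14.]
```

View pics/wrist12.png

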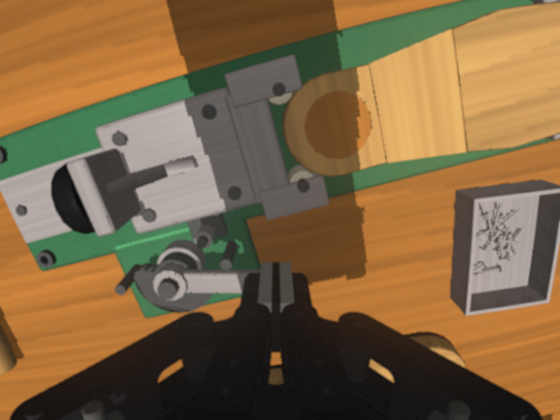

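View pics/scene12.png

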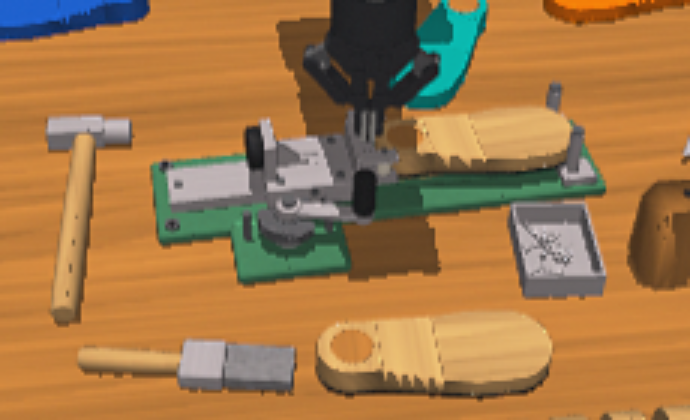

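step_arm(series=[{"x": 0.3,"y": 0,"z": -1.5,"twist": 0,"jaw": 0},{"x": 0.3,"y": 0,"z": -3,"twist": 0,"jaw": 0},{"x": 0.3,"y": 0,"z": -3.8,"twist": 0,"jaw": 0},{"x": 0.3,"y": 0,"z": -3.8,"twist": 0,"jaw": 0},{"x": 0.3,"y": 0,"z": -3.8,"twist": 0,"jaw": 0}])

```text
clock: 12.45
eef_pos: [0.5776, 0.0222, 0.0786]
tool_rot: [-0.448, 0.545, 0.441, 0.555]
ft_force: [-0.4, 0.2, -0.4]
grip_width: -0.0
```

```bash
python3 -c "
from h import *
rows([finger(-15,.028,-1),finger(-15,.024,-1)]+[finger(-15-6*i,.022,-1) for i in range(0,8)],.075)
"
```

```text
{'x': np.float64(0.27), 'y': np.float64(-0.16), 'z': np.float64(-0.36), 'twist': np.float64(0.0), 'jaw': 0}
{'x': np.float64(0.66), 'y': np.float64(-0.24), 'z': np.float64(-0.36), 'twist': np.float64(0.0), 'jaw': 0}
{'x': np.float64(0.85), 'y': np.float64(-0.28), 'z': np.float64(-0.36), 'twist': np.float64(0.0), 'jaw': 0}
{'x': np.float64(1.64), 'y': np.float64(-0.26), 'z': np.float64(-0.36), 'twist': np.float64(-6.0), 'jaw': 0}
{'x': np.float64(2.43), 'y': np.float64(-0.31), 'z': np.float64(-0.36), 'twist': np.float64(-12.0), 'jaw': 0}
{'x': np.float64(3.2), 'y': np.float64(-0.45), 'z': np.float64(-0.36), 'twist': np.float64(-18.0), 'jaw': 0}
{'x': np.float64(3.96), 'y': np.float64(-0.67), 'z': np.float64(-0.36), 'twist': np.float64(-24.0), 'jaw': 0}
{'x': np.float64(4.69), 'y': np.float64(-0.97), 'z': np.float64(-0.36), 'twist': np.float64(-30.0), 'jaw': 0}
{'x': np.float64(5.38), 'y': np.float64(-1.34), 'z': np.float64(-0.36), 'twist': np.float64(-36.0), 'jaw': 0}
{'x': np.float64(6.04), 'y': np.float64(-1.78), 'z': np.float64(-0.36), 'twist': np.float64(-42.0), 'jaw': 0}
[0.5776 0.0222 0.0786] 167.92179007718264 [-0.35  0.23 -0.39] -4.173401869754037e-05 12.45 [ 2. 28. -3. 58.  0. 14.]
```

step_arm(series=[{"x": 0.3,"y": -0.2,"z": -0.3,"twist": 0,"jaw": 0},{"x": 0.7,"y": -0.2,"z": -0.3,"twist": 0,"jaw": 0},{"x": 0.9,"y": -0.3,"z": -0.3,"twist": 0,"jaw": 0},{"x": 1.6,"y": -0.3,"z": -0.3,"twist": -6,"jaw": 0},{"x": 2.4,"y": -0.3,"z": -0.3,"twist": -12,"jaw": 0},{"x": 3.2,"y": -0.4,"z": -0.3,"twist": -18,"jaw": 0},{"x": 4.0,"y": -0.7,"z": -0.3,"twist": -24,"jaw": 0},{"x": 4.7,"y": -1.0,"z": -0.3,"twist": -30,"jaw": 0},{"x": 5.4,"y": -1.3,"z": -0.3,"twist": -36,"jaw": 0},{"x": 6.0,"y": -1.8,"z": -0.3,"twist": -42,"jaw": 0}])

```text
clock: 13.28
eef_pos: [0.6383, 0.0053, 0.076]
tool_rot: [-0.221, 0.669, 0.212, 0.677]
ft_force: [0.8, 3.5, -0.7]
grip_width: 0.0
```

```bash
python3 -c "
from h import *
rows([finger(-57-6*i,.022,-1) for i in range(1,11)],.075)
p,d=bot.camera('wrist');cv2.imwrite(f'pics/wrist13.png',p[:,:,::-1])
"
```

```text
{'x': np.float64(0.57), 'y': np.float64(-0.59), 'z': np.float64(-0.1), 'twist': np.float64(-5.7), 'jaw': 0}
{'x': np.float64(1.12), 'y': np.float64(-1.16), 'z': np.float64(-0.1), 'twist': np.float64(-11.7), 'jaw': 0}
{'x': np.float64(1.6), 'y': np.float64(-1.78), 'z': np.float64(-0.1), 'twist': np.float64(-17.7), 'jaw': 0}
{'x': np.float64(2.02), 'y': np.float64(-2.45), 'z': np.float64(-0.1), 'twist': np.float64(-23.7), 'jaw': 0}
{'x': np.float64(2.36), 'y': np.float64(-3.16), 'z': np.float64(-0.1), 'twist': np.float64(-29.7), 'jaw': 0}
{'x': np.float64(2.63), 'y': np.float64(-3.9), 'z': np.float64(-0.1), 'twist': np.float64(-35.7), 'jaw': 0}
{'x': np.float64(2.82), 'y': np.float64(-4.66), 'z': np.float64(-0.1), 'twist': np.float64(-41.7), 'jaw': 0}
{'x': np.float64(2.93), 'y': np.float64(-5.44), 'z': np.float64(-0.1), 'twist': np.float64(-47.7), 'jaw': 0}
{'x': np.float64(2.96), 'y': np.float64(-6.23), 'z': np.float64(-0.1), 'twist': np.float64(-53.7), 'jaw': 0}
{'x': np.float64(2.9), 'y': np.float64(-7.02), 'z': np.float64(-0.1), 'twist': np.float64(-59.7), 'jaw': 0}
[0.6383 0.0053 0.076 ] 125.68834123445092 [ 0.76  3.48 -0.72] 1.6624516706608934e-06 13.2833 [ 1. 34.  8. 63. -0. 55.]
```

View pics/wrist13.png

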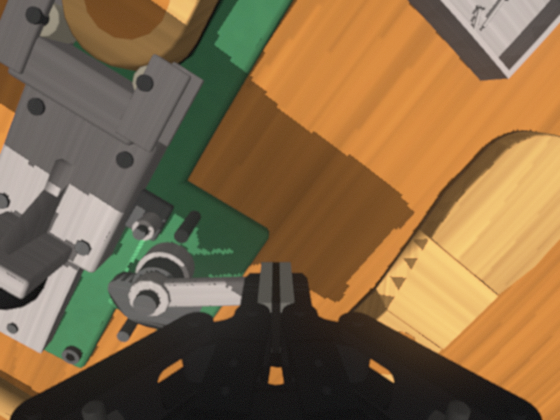

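step_arm(series=[{"x": 0.6,"y": -0.6,"z": -0.1,"twist": -6,"jaw": 0},{"x": 1.1,"y": -1.2,"z": -0.1,"twist": -12,"jaw": 0},{"x": 1.6,"y": -1.8,"z": -0.1,"twist": -18,"jaw": 0},{"x": 2.0,"y": -2.4,"z": -0.1,"twist": -24,"jaw": 0},{"x": 2.4,"y": -3.2,"z": -0.1,"twist": -30,"jaw": 0},{"x": 2.6,"y": -3.9,"z": -0.1,"twist": -36,"jaw": 0},{"x": 2.8,"y": -4.7,"z": -0.1,"twist": -42,"jaw": 0},{"x": 2.9,"y": -5.4,"z": -0.1,"twist": -48,"jaw": 0},{"x": 3.0,"y": -6.2,"z": -0.1,"twist": -54,"jaw": 0},{"x": 2.9,"y": -7.0,"z": -0.1,"twist": -60,"jaw": 0}])

```text
clock: 14.17
eef_pos: [0.6692, -0.0656, 0.0753]
tool_rot: [0.145, 0.689, -0.157, 0.692]
ft_force: [1.0, 0.9, -0.4]
grip_width: -0.0
```

```bash
python3 -c "
from h import *
rows([finger(-117-6*i,.022,-1) for i in range(1,9)],.075)
p,d=bot.camera('wrist');cv2.imwrite(f'pics/wrist14.png',p[:,:,::-1])
"
```

```text
{'x': np.float64(-0.33), 'y': np.float64(-0.71), 'z': np.float64(-0.03), 'twist': np.float64(-5.4), 'jaw': 0}
{'x': np.float64(-0.55), 'y': np.float64(-1.47), 'z': np.float64(-0.03), 'twist': np.float64(-11.4), 'jaw': 0}
{'x': np.float64(-0.85), 'y': np.float64(-2.2), 'z': np.float64(-0.03), 'twist': np.float64(-17.4), 'jaw': 0}
{'x': np.float64(-1.22), 'y': np.float64(-2.89), 'z': np.float64(-0.03), 'twist': np.float64(-23.4), 'jaw': 0}
{'x': np.float64(-1.66), 'y': np.float64(-3.54), 'z': np.float64(-0.03), 'twist': np.float64(-29.4), 'jaw': 0}
{'x': np.float64(-2.17), 'y': np.float64(-4.15), 'z': np.float64(-0.03), 'twist': np.float64(-35.4), 'jaw': 0}
{'x': np.float64(-2.73), 'y': np.float64(-4.69), 'z': np.float64(-0.03), 'twist': np.float64(-41.4), 'jaw': 0}
{'x': np.float64(-3.35), 'y': np.float64(-5.18), 'z': np.float64(-0.03), 'twist': np.float64(-47.4), 'jaw': 0}
[ 0.6692 -0.0656  0.0753] 65.30635268047456 [ 1.    0.89 -0.37] -3.7784586481959e-05 14.1667 [ -5.  39.  16.  67.  -1. 110.]
```

View pics/wrist14.png

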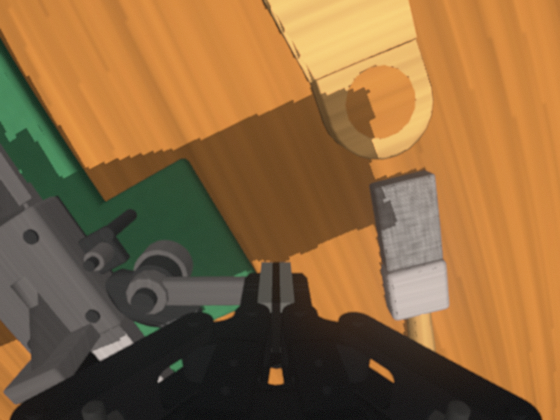

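step_arm(series=[{"x": -0.3,"y": -0.7,"z": 0,"twist": -5,"jaw": 0},{"x": -0.5,"y": -1.5,"z": 0,"twist": -11,"jaw": 0},{"x": -0.9,"y": -2.2,"z": 0,"twist": -17,"jaw": 0},{"x": -1.2,"y": -2.9,"z": 0,"twist": -23,"jaw": 0},{"x": -1.7,"y": -3.5,"z": 0,"twist": -29,"jaw": 0},{"x": -2.2,"y": -4.1,"z": 0,"twist": -35,"jaw": 0},{"x": -2.7,"y": -4.7,"z": 0,"twist": -41,"jaw": 0},{"x": -2.7,"y": -4.7,"z": 0,"twist": -41,"jaw": 0},{"x": -2.7,"y": -4.7,"z": 0,"twist": -41,"jaw": 0}])

```text
clock: 14.97
eef_pos: [0.6419, -0.1147, 0.0757]
tool_rot: [0.377, 0.595, -0.39, 0.593]
ft_force: [-0.6, 0.2, 0.0]
grip_width: -0.0
```

```bash
python3 -c "
from h import *
rows([finger(-165,d,-1) for d in (.024,.022,.02,.018)],.075)
p,d=bot.camera('wrist');cv2.imwrite(f'pics/wrist15.png',p[:,:,::-1])
"
```

```text
{'x': np.float64(-0.43), 'y': np.float64(-0.2), 'z': np.float64(-0.07), 'twist': np.float64(-6.3), 'jaw': 0}
{'x': np.float64(-0.62), 'y': np.float64(-0.26), 'z': np.float64(-0.07), 'twist': np.float64(-6.3), 'jaw': 0}
{'x': np.float64(-0.81), 'y': np.float64(-0.32), 'z': np.float64(-0.07), 'twist': np.float64(-6.3), 'jaw': 0}
{'x': np.float64(-1.0), 'y': np.float64(-0.38), 'z': np.float64(-0.07), 'twist': np.float64(-6.3), 'jaw': 0}
[ 0.6419 -0.1147  0.0757] 24.255658551393836 [-0.62  0.2   0.02] -4.274866185222194e-05 14.9667 [-10.  37.  12.  66.  -1. 146.]
```

View pics/wrist15.png

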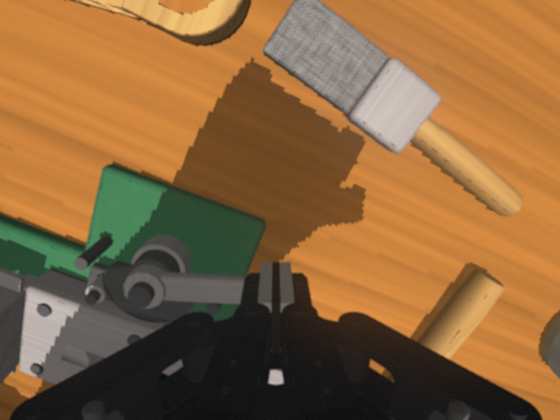

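Nearly there; push the last degrees to the stop.

step_arm(series=[{"x": -0.2,"y": -0.1,"z": 0,"twist": -3,"jaw": 0},{"x": -0.5,"y": -0.2,"z": 0,"twist": -6,"jaw": 0},{"x": -0.8,"y": -0.3,"z": 0,"twist": -6,"jaw": 0},{"x": -0.9,"y": -0.35,"z": 0,"twist": -6,"jaw": 0},{"x": -0.9,"y": -0.35,"z": 0,"twist": -6,"jaw": 0},{"x": -0.9,"y": -0.35,"z": 0,"twist": -6,"jaw": 0}])

```text
clock: 15.52
eef_pos: [0.637, -0.1167, 0.0761]
tool_rot: [0.408, 0.573, -0.417, 0.575]
ft_force: [8.5, 2.1, -4.9]
grip_width: -0.0003
```

```bash
python3 -c "
from h import *
rows([finger(-165,d,-1) for d in (.024,.022,.02,.018)],.075)
p,d=bot.camera('wrist');cv2.imwrite(f'pics/wrist16.png',p[:,:,::-1])
"
```

```text
{'x': np.float64(0.06), 'y': np.float64(0.0), 'z': np.float64(-0.11), 'twist': np.float64(-0.6), 'jaw': 0}
{'x': np.float64(-0.13), 'y': np.float64(-0.06), 'z': np.float64(-0.11), 'twist': np.float64(-0.6), 'jaw': 0}
{'x': np.float64(-0.32), 'y': np.float64(-0.12), 'z': np.float64(-0.11), 'twist': np.float64(-0.6), 'jaw': 0}
{'x': np.float64(-0.51), 'y': np.float64(-0.18), 'z': np.float64(-0.11), 'twist': np.float64(-0.6), 'jaw': 0}
[ 0.637  -0.1167  0.0761] 18.55589694090686 [ 8.46  2.12 -4.92] -0.0002994419736380285 15.5167 [-10.  36.  11.  65.  -1. 151.]
```

View pics/wrist16.png

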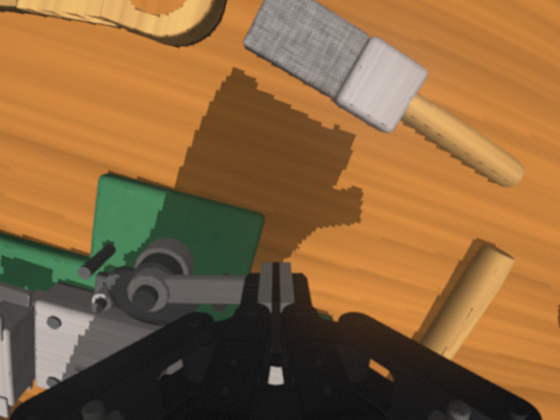

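The finger stopped where the grip at -165° puts it, at 8.7 N. Back off and check from above.

step_arm(series=[{"x": 0.5,"y": 0.2,"z": 0,"twist": 0,"jaw": 0},{"x": 2,"y": 0.6,"z": 0,"twist": 0,"jaw": 0},{"x": 2,"y": 0.6,"z": 3,"twist": 0,"jaw": 0},{"x": 2,"y": 0.6,"z": 6,"twist": 0,"jaw": 0},{"x": 1,"y": -1,"z": 9,"twist": 0,"jaw": 0},{"x": -2,"y": -4,"z": 11,"twist": 0,"jaw": 0},{"x": -5,"y": -7,"z": 11,"twist": 0,"jaw": 0},{"x": -8,"y": -10,"z": 11,"twist": 0,"jaw": 0},{"x": -11,"y": -13,"z": 11,"twist": 0,"jaw": 0},{"x": -14,"y": -16,"z": 11,"twist": 0,"jaw": 0}])

```text
clock: 16.4
eef_pos: [0.5011, -0.2719, 0.1865]
tool_rot: [0.407, 0.574, -0.416, 0.576]
ft_force: [0.7, -0.0, -0.4]
grip_width: -0.0002
```

step_arm(series=[{"x": -3,"y": -3,"z": 0,"twist": 0,"jaw": 0},{"x": -6,"y": -6,"z": 0,"twist": 0,"jaw": 0},{"x": -9,"y": -9,"z": 0,"twist": 0,"jaw": 0},{"x": -12,"y": -12,"z": 0,"twist": 0,"jaw": 0},{"x": -12,"y": -12,"z": 0,"twist": 0,"jaw": 0}])

```text
clock: 16.82
eef_pos: [0.3763, -0.3958, 0.1867]
tool_rot: [0.407, 0.574, -0.419, 0.575]
ft_force: [0.8, 0.8, -0.7]
grip_width: 0.0002
```

```bash
python3 - <<'E'
from h import *
o=bot.get_obs();print(o["eef_pos"],o["ft_force"].round(1))
a=cv2.imread("pics/top0.png"); q=cv2.imread("pics/top11.png")
p,d=bot.camera("top"); b=p[:,:,::-1].copy(); cv2.imwrite("pics/top17.png",b)
up=lambda i:cv2.resize(i,None,fx=6,fy=6,interpolation=cv2.INTER_CUBIC)
for A,(x0,y0,x1,y1),z,sr in [(a,(284,161,342,198),.055,45),(a,(190,170,262,200),.056,20),(q,(250,161,300,198),.055,8),(q,(185,168,260,202),.055,8)]:
    T0=A[y0:y1,x0:x1]
    S=b[y0-8:y1+10,x0-sr:x1+8]
    r=cv2.matchTemplate(up(S),up(T0),cv2.TM_CCOEFF_NORMED);_,m,_,l=cv2.minMaxLoc(r)
    dx,dy=-sr+l[0]/6,-8+l[1]/6
    w1=pix2w("top",((x0+x1)/2,(y0+y1)/2),z);w2=pix2w("top",((x0+x1)/2+dx,(y0+y1)/2+dy),z)
    print(m,"jig shift mm",(Rm.T@(w2-w1)[:2]*1000).round(2))
cv2.imwrite("pics/c17.png",cv2.resize(b[120:220,170:400],None,fx=3.47,fy=3.47,interpolation=2))
E
```

```text
[ 0.37627741 -0.39577542  0.18671081] [ 0.8  0.8 -0.7]
0.8748358488082886 jig shift mm [71.29  0.24]
0.9122185111045837 jig shift mm [ 9.57 -1.  ]
0.7903549671173096 jig shift mm [-0.87  0.05]
0.9915480613708496 jig shift mm [0. 0.]
```

View pics/c17.png

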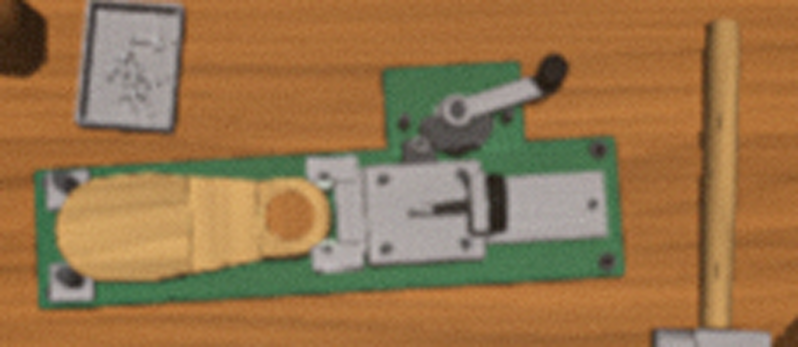

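View pics/top17.png

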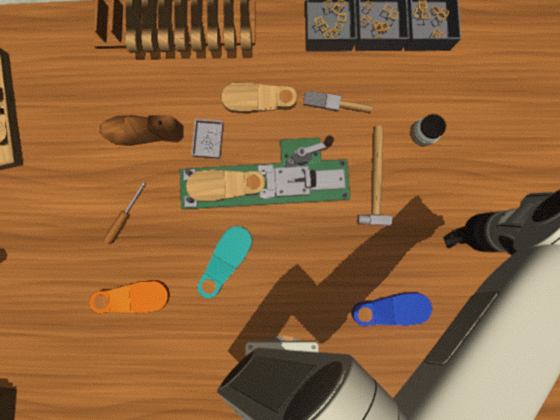

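```bash
python3 - <<'E'
from h import *
a=cv2.imread("pics/top0.png"); q=cv2.imread("pics/top11.png"); b=cv2.imread("pics/top17.png")
up=lambda i:cv2.resize(i,None,fx=8,fy=8,interpolation=cv2.INTER_CUBIC)
def go(n,A,B,x0,y0,x1,y1,s0,s1,z):
    T0=A[y0:y1,x0:x1];S=B[y0-4:y1+6,x0+s0:x1+s1]
    r=cv2.matchTemplate(up(S),up(T0),cv2.TM_CCOEFF_NORMED);_,m,_,l=cv2.minMaxLoc(r)
    dx,dy=s0+l[0]/8,-4+l[1]/8
    w1=pix2w("top",((x0+x1)/2,(y0+y1)/2),z);w2=pix2w("top",((x0+x1)/2+dx,(y0+y1)/2+dy),z)
    print(n,round(m,3),(dx,dy),"jig mm",(Rm.T@(w2-w1)[:2]*1000).round(2))
go("cradle 11->17",q,b,256,162,276,200,-5,5,.063)
go("carriage 11->17",q,b,256,162,290,200,-5,5,.063)
go("cradle 0->17",a,b,283,160,303,199,-35,-20,.063)
go("pad bracket 0->17",a,b,330,165,348,188,-35,-20,.08)
go("pad+plate 0->17",a,b,318,163,346,192,-35,-20,.07)
go("carr bolts 0->17",a,b,302,162,336,196,-35,-20,.058)
for n,im in(("a",a),("q",q),("b",b)):
    cv2.imwrite(f"pics/z_{n}.png",up(im[155:205,250:350]))
E
```

```text
cradle 11->17 0.978 (0.25, 0.0) jig mm [-0.65  0.04]
carriage 11->17 0.968 (0.25, 0.0) jig mm [-0.65  0.04]
cradle 0->17 0.652 (-27.625, 1.875) jig mm [71.61  0.72]
pad bracket 0->17 0.765 (-27.875, 1.625) jig mm [7.106e+01 6.000e-02]
pad+plate 0->17 0.91 (-27.875, 1.625) jig mm [7.17e+01 6.00e-02]
carr bolts 0->17 0.947 (-27.125, 1.625) jig mm [70.54  0.16]
```

View pics/z_b.png

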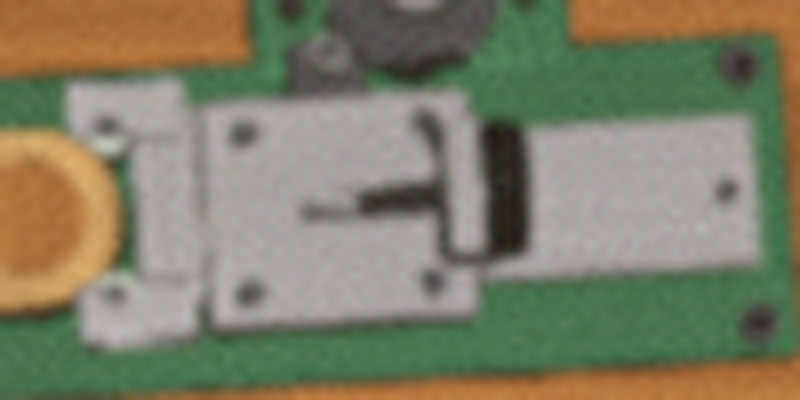

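View pics/z_a.png

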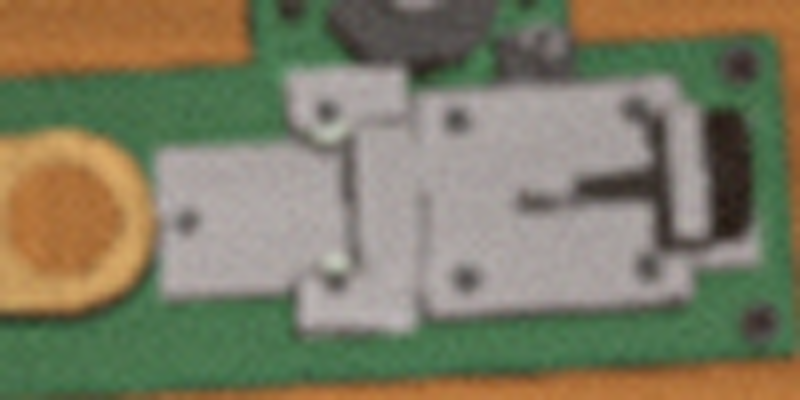

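```bash
python3 - <<'E'
from h import *
b=cv2.imread("pics/top17.png").astype(float)
g=b[:,:,1]-b[:,:,2]   # green minus red
def edge(pts):
    v=np.array([cv2.remap(g.astype(np.float32),np.float32([[p[0]]]),np.float32([[p[1]]]),1)[0,0] for p in pts])
    return v
# left/right edges on several rows, sub-pixel
def cross(y,xa,xb):
    xs=np.linspace(xa,xb,61); rowavg=sum(edge([(x,y+k) for x in xs]) for k in(-1,0,1))/3
    lo,hi=rowavg[:6].mean(),rowavg[-6:].mean(); h=(lo+hi)/2
    i=np.where(np.diff(np.sign(rowavg-h)))[0]; return xs[i],lo,hi
L=[(cross(y,174,186)[0],y) for y in(190,194,)]; print([cross(y,175,187) for y in(188,192)])
print([cross(y,353,343) for y in(180,186)])
l=np.mean([cross(y,175,187)[0].mean() for y in(188,192)]);r=np.mean([cross(y,353,343)[0].mean() for y in(180,186)])
wl=pix2w("top",(l,190),.014);wr=pix2w("top",(r,183),.014)
print(l,r,Rm.T@(wl[:2]-O),Rm.T@(wr[:2]-O),"length",(Rm.T@(wl-wr)[:2])[0])
E
```

```text
[(array([179.]), np.float32(-59.16667), np.float32(-32.499996)), (array([179.6]), np.float32(-58.83333), np.float32(9.166666))]
[(array([348.83333333]), np.float32(-57.777782), np.float32(0.5555555)), (array([349.33333333]), np.float32(-59.5), np.float32(-2.6388888))]
179.3 349.0833333333333 [0.23039759 0.00326773] [-0.22996088  0.01095945] length 0.46035847212079734
```

```bash
python3 - <<'E'
from h import *
a=cv2.imread("pics/top0.png"); q=cv2.imread("pics/top11.png"); 
p,d=bot.camera("top"); b=p[:,:,::-1].copy()
d0=np.load("top_d.npy")
I=bot.camera_info("top")
def dep(dm,u,v):
    qq=cv2.undistortPoints(np.array([[[u,v]]],float),I["camera_matrix"],I["D"])[0,0]
    return I["R"].T@(np.array([qq[0],qq[1],1])*dm[v,u]-I["t"])
z=lambda dm,u0,v0,u1,v1:np.median([dep(dm,u,v)[2] for u in range(u0,u1) for v in range(v0,v1)])
print("z carriage0",z(d0,308,172,314,186),"now",z(d,280,172,286,186),"cradle0",z(d0,298,172,301,186),"ears",z(d0,289,165,295,168))
def ecc(n,A,B,x0,y0,x1,y1,gx,gy,zz):
    A=cv2.GaussianBlur(cv2.cvtColor(A,6),(0,0),.8).astype(np.float32);B=cv2.GaussianBlur(cv2.cvtColor(B,6),(0,0),.8).astype(np.float32)
    W=np.float32([[1,0,x0+gx],[0,1,y0+gy]])
    c,W=cv2.findTransformECC(A[y0:y1,x0:x1],B,W,cv2.MOTION_EUCLIDEAN,(3,200,1e-6),None,3)
    m=np.array([(x1-x0)/2,(y1-y0)/2]);u2=W[:,:2]@m+W[:,2];u1=m+[x0,y0]
    w1=pix2w("top",u1,zz);w2=pix2w("top",u2,zz)
    print(n,round(c,3),(u2-u1).round(2),(Rm.T@(w2-w1)[:2]*1000).round(2))
for nm,x in [("carr",(302,162,332,198)),("carr2",(300,166,332,194)),("carr+cr",(292,162,330,198)),("pad",(330,164,346,190)),("all",(292,162,346,198)),("ears",(286,160,306,198))]:
    for B,t in((b,"now"),):
        ecc(nm+t,a,B,*x,-27.5,1.6,.062 if nm!="pad" else .08)
ecc("q->now",q,b,255,160,285,200,0,0,.06)
ecc("q->now sole",q,b,185,165,250,205,0,0,.06)
ecc("ref base",a,b,172,160,200,212,0,0,.014)
cv2.imwrite("pics/top18.png",b)
E
```

```text
z carriage0 0.041982225743412996 now 0.041443201904240334 cradle0 0.0658175018588868 ears 0.0681343805754892
carrnow 0.974 [-26.88   1.52] [69.63 -0.07]
carr2now 0.967 [-26.85   1.46] [69.54 -0.22]
carr+crnow 0.954 [-27.09   1.5 ] [70.17 -0.17]
padnow 0.881 [-28.17   1.72] [71.82  0.26]
allnow 0.938 [-28.01   1.64] [72.56  0.08]
earsnow 0.819 [-27.49   1.62] [71.28  0.09]
q->now 0.991 [ 0.22 -0.1 ] [-0.58 -0.24]
q->now sole 0.998 [ 0.07 -0.02] [-0.19 -0.03]
ref base 0.888 [-0.81 -0.08] [ 2.21 -0.36]
```

Template checks give only ≈71–72 mm of slide travel from its start, so I'll test whether the slide is truly hard home by pushing the pad once more (cam stays locked).

step_arm(series=[{"x": 2,"y": 3,"z": 0,"twist": 7,"jaw": 0},{"x": 4,"y": 6,"z": 0,"twist": 14,"jaw": 0},{"x": 6,"y": 9,"z": 0,"twist": 21,"jaw": 0},{"x": 8,"y": 12,"z": 0,"twist": 28,"jaw": 0},{"x": 10,"y": 15,"z": 0,"twist": 35,"jaw": 0},{"x": 12,"y": 18,"z": 0,"twist": 42,"jaw": 0},{"x": 13,"y": 21,"z": 0,"twist": 49,"jaw": 0},{"x": 14,"y": 23,"z": 0,"twist": 56,"jaw": 0},{"x": 14.6,"y": 24.7,"z": 0,"twist": 63,"jaw": 0},{"x": 14.6,"y": 24.7,"z": 0,"twist": 70,"jaw": 0}])

```text
clock: 17.75
eef_pos: [0.5274, -0.1403, 0.1865]
tool_rot: [-0.0, 0.704, -0.005, 0.71]
ft_force: [-0.1, -0.5, 0.1]
grip_width: -0.0002
```

```bash
python3 -c "
from h import *
rows([(J2W([-.18,0]),92.94),(J2W([-.16,0]),92.94)],.056)
"
```

```text
{'x': np.float64(-0.49), 'y': np.float64(0.5), 'z': np.float64(-13.05), 'twist': np.float64(3.3), 'jaw': 0}
{'x': np.float64(-0.59), 'y': np.float64(2.49), 'z': np.float64(-13.05), 'twist': np.float64(3.3), 'jaw': 0}
[ 0.5274 -0.1403  0.1865] 89.59110651475872 [-0.07 -0.53  0.11] -0.00015486896397626771 17.75 [-15.  20.   2.  71.  -0.  76.]
```

step_arm(series=[{"x": -0.5,"y": 0,"z": -3,"twist": 3.3,"jaw": 0},{"x": -0.5,"y": 0,"z": -6,"twist": 3.3,"jaw": 0},{"x": -0.5,"y": 0,"z": -9,"twist": 3.3,"jaw": 0},{"x": -0.5,"y": 0,"z": -12,"twist": 3.3,"jaw": 0},{"x": -0.5,"y": 0,"z": -13,"twist": 3.3,"jaw": 0},{"x": -0.5,"y": 0.5,"z": -13,"twist": 3.3,"jaw": 0},{"x": -0.6,"y": 1.5,"z": -13,"twist": 3.3,"jaw": 0},{"x": -0.7,"y": 2.5,"z": -13,"twist": 3.3,"jaw": 0},{"x": -0.7,"y": 3.3,"z": -13,"twist": 3.3,"jaw": 0},{"x": -0.7,"y": 3.3,"z": -13,"twist": 3.3,"jaw": 0}])

```text
clock: 18.58
eef_pos: [0.5216, -0.1054, 0.0583]
tool_rot: [-0.021, 0.702, 0.016, 0.711]
ft_force: [-0.7, 0.1, 0.0]
grip_width: -0.0
```

step_arm(series=[{"x": 0,"y": 0.2,"z": 0,"twist": 0,"jaw": 0},{"x": 0,"y": 0.2,"z": 0,"twist": 0,"jaw": 0}])

```text
clock: 18.75
eef_pos: [0.5226, -0.1028, 0.0596]
tool_rot: [-0.022, 0.701, 0.017, 0.712]
ft_force: [0.2, 0.3, -0.2]
grip_width: 0.0002
```

step_arm(series=[{"x": 0,"y": 0.2,"z": 0,"twist": 0,"jaw": 0},{"x": 0,"y": 0.2,"z": 0,"twist": 0,"jaw": 0}])

```text
clock: 18.92
eef_pos: [0.5228, -0.101, 0.06]
tool_rot: [-0.022, 0.701, 0.016, 0.712]
ft_force: [-0.1, -0.2, 0.5]
grip_width: 0.0
```

step_arm(series=[{"x": 0,"y": 0.2,"z": 0,"twist": 0,"jaw": 0},{"x": 0,"y": 0.2,"z": 0,"twist": 0,"jaw": 0}])

```text
clock: 19.08
eef_pos: [0.5228, -0.1008, 0.0601]
tool_rot: [-0.023, 0.701, 0.014, 0.712]
ft_force: [-0.6, -4.8, -0.7]
grip_width: 0.0001
```

step_arm(series=[{"x": 0,"y": 0.2,"z": 0,"twist": 0,"jaw": 0},{"x": 0,"y": 0.3,"z": 0,"twist": 0,"jaw": 0},{"x": 0,"y": 0.3,"z": 0,"twist": 0,"jaw": 0}])

```text
clock: 19.33
eef_pos: [0.5228, -0.1008, 0.0601]
tool_rot: [-0.024, 0.701, 0.011, 0.712]
ft_force: [-0.8, -7.6, -1.0]
grip_width: 0.0002
```

step_arm(series=[{"x": 0,"y": 0.3,"z": 0,"twist": 0,"jaw": 0},{"x": 0,"y": 0.4,"z": 0,"twist": 0,"jaw": 0},{"x": 0,"y": 0.4,"z": 0,"twist": 0,"jaw": 0}])

```text
clock: 19.58
eef_pos: [0.5227, -0.1008, 0.0602]
tool_rot: [-0.026, 0.702, 0.008, 0.712]
ft_force: [-0.3, -10.4, 0.0]
grip_width: -0.0001
```

step_arm(series=[{"x": 0,"y": 0.5,"z": 0,"twist": 0,"jaw": 0},{"x": 0,"y": 0.8,"z": 0,"twist": 0,"jaw": 0},{"x": 0,"y": 0.8,"z": 0,"twist": 0,"jaw": 0},{"x": 0,"y": 0.8,"z": 0,"twist": 0,"jaw": 0}])

```text
clock: 19.92
eef_pos: [0.5227, -0.1001, 0.0604]
tool_rot: [-0.029, 0.702, 0.0, 0.712]
ft_force: [-0.8, -19.2, -2.5]
grip_width: -0.0003
```

step_arm(series=[{"x": 0,"y": -1,"z": 0,"twist": 0,"jaw": 0},{"x": 0,"y": -3,"z": 0,"twist": 0,"jaw": 0},{"x": 0,"y": -3,"z": 4,"twist": 0,"jaw": 0},{"x": 0,"y": -3,"z": 8,"twist": 0,"jaw": 0},{"x": 0,"y": -3,"z": 11,"twist": 0,"jaw": 0},{"x": -3,"y": -6,"z": 12,"twist": 0,"jaw": 0},{"x": -6,"y": -9,"z": 12,"twist": 0,"jaw": 0},{"x": -9,"y": -13,"z": 12,"twist": 0,"jaw": 0},{"x": -11,"y": -16,"z": 12,"twist": 0,"jaw": 0},{"x": -13,"y": -19,"z": 12,"twist": 0,"jaw": 0}])

```text
clock: 20.75
eef_pos: [0.3913, -0.2912, 0.1808]
tool_rot: [-0.029, 0.701, 0.001, 0.712]
ft_force: [0.4, 0.1, 0.2]
grip_width: 0.0001
```

step_arm(series=[{"x": -2,"y": -3,"z": 0,"twist": 0,"jaw": 0},{"x": -4,"y": -6,"z": 0,"twist": 0,"jaw": 0},{"x": -6,"y": -9,"z": 0,"twist": 0,"jaw": 0},{"x": -6,"y": -9,"z": 0,"twist": 0,"jaw": 0}])

```text
clock: 21.08
eef_pos: [0.3279, -0.386, 0.181]
tool_rot: [-0.027, 0.702, -0.003, 0.712]
ft_force: [0.6, -0.0, 0.1]
grip_width: -0.0001
```

```bash
python3 - <<'E'
from h import *
a=cv2.imread("pics/top0.png"); q=cv2.imread("pics/top18.png")
print(bot.get_obs()["eef_pos"])
p,d=bot.camera("top"); b=p[:,:,::-1].copy();cv2.imwrite("pics/top19.png",b)
p2,_=bot.camera("scene"); cv2.imwrite("pics/scene19.png",cv2.resize(p2[180:320,170:400],None,fx=3,fy=3)[:,:,::-1])
def ecc(n,A,B,x0,y0,x1,y1,zz):
    A=cv2.GaussianBlur(cv2.cvtColor(A,6),(0,0),.8).astype(np.float32);B=cv2.GaussianBlur(cv2.cvtColor(B,6),(0,0),.8).astype(np.float32)
    W=np.float32([[1,0,x0],[0,1,y0]])
    c,W=cv2.findTransformECC(A[y0:y1,x0:x1],B,W,cv2.MOTION_EUCLIDEAN,(3,200,1e-6),None,3)
    m=np.array([(x1-x0)/2,(y1-y0)/2]);u2=W[:,:2]@m+W[:,2];u1=m+[x0,y0]
    print(n,round(c,3),(u2-u1).round(2),np.degrees(np.arctan2(W[1,0],W[0,0])).round(2))
ecc("slide 18->19",q,b,255,160,345,200,.06)
ecc("sole 18->19",q,b,185,165,250,205,.06)
ecc("lever 0->19",a,b,295,132,338,165,.06)
# sole outline axis
hsv=cv2.cvtColor(cv2.resize(b[160:215,170:300],None,fx=6,fy=6,interpolation=2),40)
cv2.imwrite("pics/c19.png",cv2.resize(b[120:220,170:400],None,fx=3.47,fy=3.47,interpolation=2))
E
```

```text
[ 0.32792592 -0.38597398  0.18098798]
slide 18->19 0.997 [ 0.15 -0.02] 0.05
sole 18->19 0.999 [0.05 0.02] -0.0
lever 0->19 0.959 [0.12 0.63] 1.5
```

View pics/c19.png

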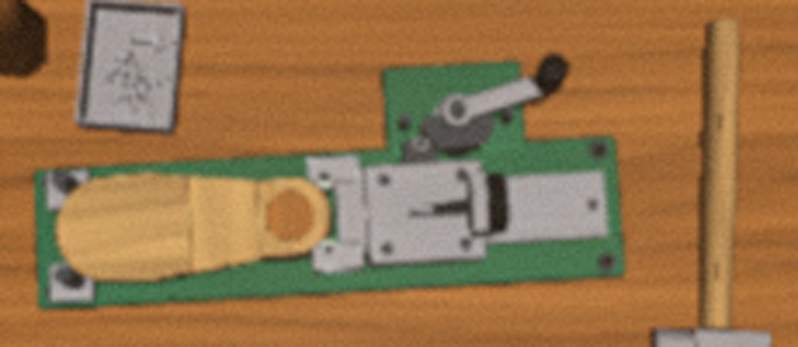

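View pics/scene19.png

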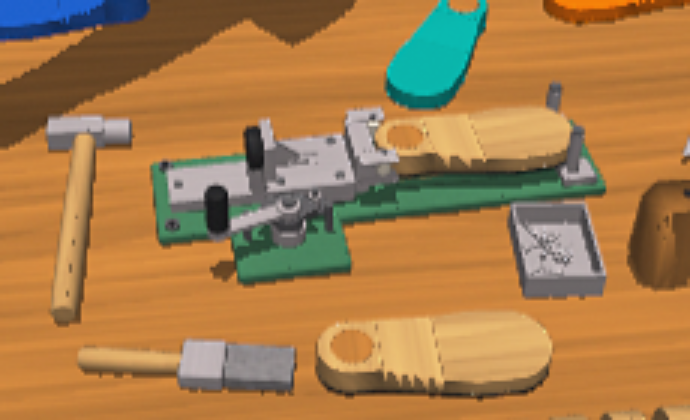

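```bash
python3 -c "
from workcell import bot
print(bot.get_obs()['ft_force'].round(1), bot.job_done())"
```

```text
the job is handed in; nothing more can be done
[-0.6 -0.4  0. ] None
```

I clamped the sole and handed the job in at about 21 s of the 64 s. I used only closed-finger pushes. The lever went round to its free stop, the pad went forward until the slide stopped at about 10.8 N, and the lever went back to its locked stop.

**What the last checks showed:**
- **Lever and cam:** the lever is back within about 1.5° of where it started, and the side roller sits in front of the cam.
- **Sole:** it lies against both toe rollers, aligned with the jig to within about 0.5°. It did not move between the last pictures.
- **Slide:** I pushed the pad again with the cam locked. The finger stopped at the same place, within 0.1–0.2 mm, up to about 10 N, and 0.7 mm further on at 19 N.
- **Surroundings:** by eye, the bystanders in the pictures look unmoved, and the arm is clear of everything.

**One check disagreed:** image matching put the slide's travel at only about 71–72 mm, with single readings from 69.5 to 73.6 mm, against the expected 75 mm or so. The limits are 72.5 mm for step 2 and 71.5 mm at the end. The same method put the slide 0.6 mm further back once the finger was withdrawn, then another 0.4 mm or so after the second push. I trusted the repeated hard stop and the seated sole over those readings, because the slide may not have started exactly at zero. The travel itself is therefore not confirmed to the millimetre.

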